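Stack glued circuit modules on the curing stand, weight them and start the timer

ROBOT

A 6-joint arm with a two-finger parallel gripper is mounted at the origin on the work surface. World frame = base frame: x ahead of the robot, y to its left, z up, the work surface at z = 0. Lengths are in m, angles in rad, forces in N, time in s.
With the tool pointing down it reaches from about 0.35 to 0.975 m from the base axis. Payload 4.9 kg.
Tool frame: the origin (TCP) lies at the very end of the fingers, on their centre line; the grasp point (between the pads) lies 19 mm behind it (manip.tcp_to_grasp is the distance from the TCP to the grasp point, in m); z points along the fingers, y is the direction in which the jaws open and shut (so a half turn about z gives the same grasp; the last joint's range is limited). The gripper opens to 85 mm and grips with 20 to 120 N. Pads are 22 mm wide; open, the fingers measure 114 mm over their backs; the gripper's body (76 mm by 85 mm) begins 54 mm behind the grasp point. The pads swing forward as they close: fully open they stand 13 mm farther back than shut.
Start: joints at [1.062, 0.053, 1.613, -0, 1.476, -0.119], TCP at [0.237, 0.578, 0.231] pointing down, gripper open.
Joint ranges: [-3.01, 3.01], [-1.01, 2.22], [0.06, 2.58], [-1.02, 4.17], [0.09, 2.62], [-3.14, 3.14]. Speed limits (rad/s): [2.57, 2.57, 3.14, 3.14, 3.14, 3.14].

INTERFACE

Orientations are given as a unit quaternion [w, x, y, z].
In Python, from plant import sensors, cams, job, finder, manip gives the robot as it stands.
- The arm moves only by the shell command python3 -m pendant 'ROWS'. ROWS is JSON, a list of rows, each an object of numbers: "wx", "wy", "wz": the turn, a rotation vector about the tool's x, y, z in degrees; "dx", "dy", "dz": the shift along the tool's x, y, z in m; "hand": the gripper's target within -1 to 1 (fully open at 1, half-way at 0, shut at -1). A call has 1 to 20 rows; each row is the pose to reach, as a shift and turn from the pose commanded when the call began, along the tool's axes at that moment; what a row does not reach only later rows make up. A row lasts 1/12 s, in which the tool goes at most 41.7 mm and 7.16 degrees, less where a joint would pass 70% of its speed; a pose out of reach is approached as far as the arm can. A call with a gripper value outside its range is refused whole. The fingers move at their own pace and stop on an object; the grip force is fixed at half the most. Time passes only in rows, so rows that repeat a pose let the fingers close. It gives the time, the measured TCP pose, the force and the opening at its end, in the units of the state.
- sensors.state(): the state, without advancing time (a new reading comes with each control period).
- cams.grab_frame(name): name is "side" or "top" or "wrist"; returns (picture, depth): 480x640x3 uint8, red, green, blue; 480x640 float32, m along the optical axis (not along the pixel's ray), 0 where there is no reading.
- cams.calibration(name): a dict with "fov_y" (degrees; the focal length in pixels is half the picture's height over the tangent of half this angle, whatever the lens; pixels are square), "cx", "cy" (the principal point, pixels), "pose" (4x4, takes a point from camera to world coordinates); the wrist camera has in their place "hand_eye" (4x4, takes a point from camera to tool coordinates, whose origin is the TCP and whose axes are the flange's). Camera axes: x right, y down, z forward; pixel columns grow to the right and rows downward; lengths in m; the calibration is good to about 2 mm. A picture is of the moment at which its call begins: read the wrist's pose just before it. calibration takes no time and is no camera call.
- job.job_done(): hands the job in, once; it reports no verdict.
Trained networks look in the newest picture that a camera, given by its name, has taken for a name from the list of things; names that differ only in an ending like _2 or _b are one class to them, and where a whole thing is asked for, a point or a joint stands for the part that bears it (a point fixed in the world has none). Each returns a list of dicts, best first, with "score" (0 to 1); they miss things now and then, are a little off and sometimes report something else, mostly with a low value. They report only what shows in the picture. A call takes as long as a camera call. They do not tell look-alikes from the thing itself.
- finder.look_for(camera, thing): "position" ([x, y, z] in m, in world coordinates, good to about 4 mm: the middle of the surface that is visible of it).
The state is a dict: "time": time; "joint_pos": joint angles; "joint_vel": joint speeds; "joint_efforts": joint torques, N m; "tool_pos": TCP position; "tool_rot": TCP orientation; "contact_force": force on the tool from outside, world axes, zero at the start; "ft_torque": the same for the moment, N m; "gripper_width": opening from 0.0 (shut) to 1.0 (fully open).
Only numpy, scipy, OpenCV 4.12 (cv2) and the standard library are available. Lean on these libraries where they do the work, as an engineer would, in place of code of your own. Each camera call takes 0.05 s, during which the arm holds its last target. There are 200 camera calls.

TASK

Stack every loose aluminium-framed circuit module lying on the bench squarely, one on another, on the module that already lies on the red curing stand: feel for the top of the pile and let each one go only when it rests there, never drop it or press hard. Then stand the toppled brass weight upright in the middle of the finished pile, just as gently, and after that push the timer's green start button all the way down. Leave the other things on the bench where they are.

Things in the scene. Friction and masses are not known exactly. Their poses are not given: they have to be found in the camera images.
- module_a: one of up to four alike modules (absent ones read None): a black circuit board in a bright aluminium frame, a flat block 90 x 46 x 14 mm, about 0.12 kg; origin at the centre of its underside, x along the 90 mm side, y along the 46 mm side, z up
- module_b: one of up to four alike modules (absent ones read None): a black circuit board in a bright aluminium frame, a flat block 90 x 46 x 14 mm, about 0.12 kg; origin at the centre of its underside, x along the 90 mm side, y along the 46 mm side, z up
- module_c: one of up to four alike modules (absent ones read None): a black circuit board in a bright aluminium frame, a flat block 90 x 46 x 14 mm, about 0.12 kg; origin at the centre of its underside, x along the 90 mm side, y along the 46 mm side, z up
- module_d: one of up to four alike modules (absent ones read None): a black circuit board in a bright aluminium frame, a flat block 90 x 46 x 14 mm, about 0.12 kg; origin at the centre of its underside, x along the 90 mm side, y along the 46 mm side, z up
- stand: fixed red base 140 x 120 x 20 mm; above it on columns a dark rigid deck 130 x 110 mm. The deck height differs from start to start and is not reported: top 50 to 90 mm above the bench. Amid it lies one more such module, fixed, long side along the stand's x: the pile starts on its top, 14 mm over the deck. Origin on the bench, right under the middle of the pile; z up
- weight: hold-down weight, about 0.45 kg: square brass foot 44 x 44 x 30 mm, then a black knob on its axis, 24 mm in diameter from 30 to 67 mm above the underside and 28 mm from 67 to 75 mm (its end). Origin at the centre of the foot's underside, z along the axis from foot to knob. It starts on its side with the axis level, 22 mm above the bench
- start (a joint): the green start button of the timer: 0 up, 0.006 m fully down; a spring of at most 4 N brings it back up
- start_top (a point): centre of the top face of the green start button (28 mm in diameter), on a grey timer box 75 x 110 x 35 mm fixed to the bench; it is pressed straight down
- spool: bystander: red solder spool, 60 mm in diameter, 50 mm tall, standing
- flux: bystander: small red flux bottle with a black cap, 32 mm in diameter, 75 mm tall
- tub: bystander: clear plastic tub, 100 mm in diameter, 60 mm tall
- phone: bystander: black phone, 150 x 72 x 9 mm, lying flat
- mouse: bystander: black and grey computer mouse, 100 x 60 x 33 mm
- driver: bystander: screwdriver with a green handle, 160 mm long, lying on the bench
Mind the look-alikes: they are no part of the job. What is shaped like the module_c but blue is not meant.

How it is judged:
By the outcome, as a careful person would: the job done as asked, in the order asked, and still so for the second after the job is handed in, with the robot touching nothing.
Of module_a, module_b, module_c, module_d only 2 to 4 are there at a start; the rules pass over those that are not, and their reading is None.
At some moment in a run one of weight may be knocked a few centimetres aside while the robot is not near it.
It also fails if it takes over 210 s, if anything falls off the work surface, if the arm or the gripper's body presses on something with over 40 N, if the wrist force passes 120 N, or if a joint passes its speed limit or range.

## Working session

There is one attempt and no reset: what is moved stays moved. The work goes in short steps, Python scripts to look and compute and a shell command to move; the robot and the scene stay as the last step left them, time stands still between calls to the robot, and variables do not carry over. Pictures are saved under pics/ and viewed, about 12 in all and at most 16, crops included, and the job is handed in when it is done.

```bash
ls; mkdir -p pics
python3 - <<'E'
from plant import sensors,cams,job,finder,manip
import cv2,numpy as np
print(sensors.state(), manip.tcp_to_grasp)
for n in ("top","side"):
    p,d=cams.grab_frame(n); cv2.imwrite(f"pics/{n}0.png",p[:,:,::-1]); np.save(f"pics/{n}0.npy",d)
    c=cams.calibration(n); print(n,c["fov_y"],c["cx"],c["cy"],np.round(c["pose"],3).tolist(), {k for k in c})
    for t in ("module_a","stand","weight","start_top","phone"):
        try: print(t,[(np.round(r["position"],3).tolist(),round(r["score"],2)) for r in finder.look_for(n,t)][:7])
        except Exception as e: print(t,e)
print(np.round(cams.calibration("wrist")["hand_eye"],3).tolist(),cams.calibration("wrist")["fov_y"])
E
```

```text
pics
{'time': 0.0, 'joint_pos': array([ 1.06200037e+00,  5.33758939e-02,  1.61429545e+00, -2.88886855e-05,
        1.47601225e+00, -1.18988690e-01]), 'joint_vel': array([-0.00036115,  0.00027316,  0.00171617,  0.00108111,  0.00052941,
        0.00060587]), 'joint_efforts': array([ 9.71000045e-04, -3.93697572e+01, -3.70168912e+01, -4.87105251e-05,
        7.22828656e-03,  3.57052636e-05]), 'tool_pos': array([0.23719873, 0.5775612 , 0.23005036]), 'tool_rot': array([-3.09128044e-04,  1.93670533e-01,  9.81066069e-01, -9.98829822e-04]), 'contact_force': array([-1.11774344, -1.2608032 , -0.20254316]), 'ft_torque': array([ 0.01668915, -0.03598854,  0.00065161]), 'gripper_width': 0.9983927647699264} 0.0187
top 44.10025705676769 328.79052537493715 240.4570796410181 [[0.002, -0.99, 0.141, 0.378], [-1.0, -0.005, -0.021, 0.007], [0.021, -0.141, -0.99, 1.289], [0.0, 0.0, 0.0, 1.0]] {'pose', 'cy', 'cx', 'fov_y'}
module_a [([0.494, 0.372, 0.009], 0.9), ([0.322, -0.39, 0.01], 0.85), ([0.457, 0.224, 0.007], 0.77), ([0.473, -0.212, 0.01], 0.61), ([0.594, 0.208, 0.008], 0.61)]
stand [([0.538, -0.023, 0.077], 0.66)]
weight [([0.593, -0.237, 0.037], 0.81)]
start_top [([0.456, -0.384, 0.056], 0.53)]
phone [([0.716, 0.383, 0.008], 0.56)]
side 45.69111470121991 309.4437178393929 236.06434007509208 [[-0.98, -0.15, 0.134, 0.319], [-0.2, 0.654, -0.73, 1.086], [0.021, -0.742, -0.67, 1.073], [0.0, 0.0, 0.0, 1.0]] {'pose', 'cy', 'cx', 'fov_y'}
module_a [([0.49, 0.383, 0.01], 0.86), ([0.466, -0.203, 0.006], 0.83), ([0.593, 0.208, 0.007], 0.75), ([0.449, 0.233, 0.012], 0.67), ([0.457, -0.377, 0.059], 0.66)]
stand [([0.541, -0.001, 0.075], 0.7)]
weight [([0.595, -0.225, 0.031], 0.66), ([0.488, 0.381, 0.01], 0.19)]
start_top [([0.455, -0.378, 0.056], 0.63)]
phone [([0.723, 0.389, 0.011], 0.64)]
[[0.001, -0.965, -0.262, 0.066], [1.0, 0.001, -0.001, -0.001], [0.001, -0.262, 0.965, -0.143], [0.0, 0.0, 0.0, 1.0]] 68.65703245390966
```

View pics/top0.png

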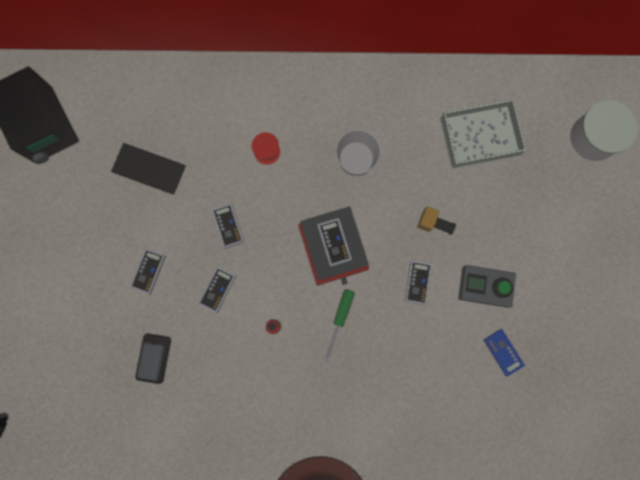

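View pics/side0.png

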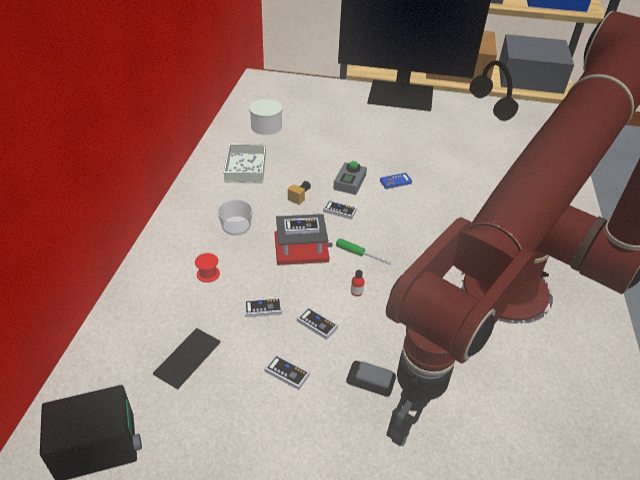

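The top view shows four loose modules at (148,271), (217,289), (228,226) and (419,282). It also shows the blue look-alike at (504,352), the stand at (334,245), the toppled weight at (435,220) and the green button at (503,287). Next I'll fit poses from the depth.

```bash
cat > h.py <<'E'
from plant import sensors,cams,job,finder,manip
import cv2,numpy as np
from scipy.spatial.transform import Rotation as R
def rot(q): return R.from_quat(np.roll(q,-1))
def pose():
    s=sensors.state(); T=np.eye(4); T[:3,:3]=rot(s["tool_rot"]).as_matrix(); T[:3,3]=s["tool_pos"]; return T
def cloud(n):
    """picture, HxWx3 world points, valid mask, depth"""
    T=pose(); p,d=cams.grab_frame(n); c=cams.calibration(n)
    M=c["pose"] if n!="wrist" else T@c["hand_eye"]
    f=240/np.tan(np.radians(c["fov_y"]/2)); cx,cy=c.get("cx",320),c.get("cy",240)
    v,u=np.mgrid[:480,:640]; P=np.stack([(u-cx)/f*d,(v-cy)/f*d,d],-1)@np.array(M)[:3,:3].T+np.array(M)[:3,3]
    return p,P,d>0
def rect(P,ok,xy,zlo,zhi,r=.07):
    """min-area rect of the points in a height band near xy: centre, yaw of long side (deg), long, short, median z"""
    m=ok&(np.hypot(P[...,0]-xy[0],P[...,1]-xy[1])<r)&(P[...,2]>zlo)&(P[...,2]<zhi)
    n,l,st,_=cv2.connectedComponentsWithStats(m.astype(np.uint8))
    if n<2: return None
    m=l==1+np.argmax(st[1:,4]); Q=P[m]
    b=cv2.boxPoints(cv2.minAreaRect((Q[:,:2]*1000).astype(np.float32))); e1,e2=b[1]-b[0],b[2]-b[1]
    if np.hypot(*e1)<np.hypot(*e2): e1,e2=e2,e1
    return np.round(b.mean(0),1),round(float(np.degrees(np.arctan2(e1[1],e1[0]))%180),1),np.round([np.hypot(*e1),np.hypot(*e2)],1),round(float(np.median(Q[:,2])*1000),1),len(Q)
def move(xyz=None,yaw=None,R_goal=None):
    """rows numbers to bring the TCP to xyz, pointing down, jaws' y axis at yaw deg (mod 180)"""
    T=pose(); R0=R.from_matrix(T[:3,:3])
    if R_goal is None:
        c=[]
        y0=np.degrees(np.arctan2(T[1,1],T[0,1]))
        if yaw is None: yaw=y0
        for k in (0,180):
            a=np.radians(yaw+k); y=np.array([np.cos(a),np.sin(a),0]); z=np.array([0,0,-1.]); x=np.cross(y,z)
            c.append(R.from_matrix(np.stack([x,y,z],1)))
        R_goal=min(c,key=lambda g:(R0.inv()*g).magnitude())
    w=np.degrees((R0.inv()*R_goal).as_rotvec()); d=T[:3,:3].T@(np.array(xyz)-T[:3,3])
    return dict(zip(["dx","dy","dz","wx","wy","wz"],np.round([*d,*w],4).tolist()))
E
python3 - <<'E'
from h import *
p,P,ok=cloud("top")
for xy in [(.494,.372),(.457,.224),(.594,.208),(.473,-.212)]: print(rect(P,ok,xy,.006,.03))
z=P[...,2][ok&(np.hypot(P[...,0]-.538,P[...,1]+.015)<.06)]; print(np.histogram(z,bins=np.arange(0,.12,.004)))
for lo in (.05,.06,.07,.075,.08): print(lo,rect(P,ok,(.538,-.015),lo,.13,.1))
print(rect(P,ok,(.593,-.235),.01,.06),rect(P,ok,(.456,-.384),.03,.07),rect(P,ok,(.456,-.38),.045,.07))
print(cams.calibration("wrist").keys()); print(pose().round(3))
E
```

```text
(array([491.9, 372.2], dtype=float32), 162.3, array([90.4, 50.8], dtype=float32), 11.7, 910)
(array([452.2, 221.5], dtype=float32), 155.0, array([90.6, 48.4], dtype=float32), 11.8, 912)
(array([591.5, 202.1], dtype=float32), 18.4, array([90.6, 46.9], dtype=float32), 11.9, 864)
(array([ 469.7, -214.2], dtype=float32), 170.0, array([92.5, 50. ], dtype=float32), 12.5, 900)
(array([ 76,  15,   1,  12,  51,  53,  11,   0,   0,   0,   0,   0,   0,
         0,   0,   0,   0,  15, 436, 754, 180, 341, 489, 116,   4,   0,
         0,   0,   0]), array([0.   , 0.004, 0.008, 0.012, 0.016, 0.02 , 0.024, 0.028, 0.032,
       0.036, 0.04 , 0.044, 0.048, 0.052, 0.056, 0.06 , 0.064, 0.068,
       0.072, 0.076, 0.08 , 0.084, 0.088, 0.092, 0.096, 0.1  , 0.104,
       0.108, 0.112, 0.116]))
0.05 (array([546.1, -28.7], dtype=float32), 17.2, array([130.7, 110.6], dtype=float32), 78.3, 3297)
0.06 (array([546.1, -28.7], dtype=float32), 17.2, array([130.7, 110.6], dtype=float32), 78.3, 3297)
0.07 (array([546.1, -28.6], dtype=float32), 17.3, array([130.7, 110.3], dtype=float32), 78.3, 3290)
0.075 (array([545.6, -28.5], dtype=float32), 17.3, array([129.8, 109.7], dtype=float32), 79.2, 2820)
0.08 (array([548.7, -30.4], dtype=float32), 17.1, array([96.7, 56.4], dtype=float32), 88.7, 1023)
(array([ 597.4, -254.5], dtype=float32), 68.9, array([75. , 45.7], dtype=float32), 38.4, 581) (array([ 460. , -364.6], dtype=float32), 80.8, array([99.8, 75.1], dtype=float32), 36.8, 1542) (array([ 455.9, -384.5], dtype=float32), 88.2, array([42.3, 40.4], dtype=float32), 51.6, 304)
dict_keys(['fov_y', 'cx', 'cy', 'hand_eye'])
[[-0.925  0.38   0.     0.238]
 [ 0.38   0.925  0.     0.578]
 [-0.     0.    -1.     0.231]
 [ 0.     0.     0.     1.   ]]
```

Run:
```python
from h import *
print(cams.calibration("wrist")["cx"],cams.calibration("wrist")["cy"]); print(move((.492,.372,.13),72.3))
```

```text
314.79134122995566 237.20714157036025
{'dx': -0.3137, 'dy': -0.094, 'dz': 0.1014, 'wx': 0.0064, 'wy': 0.0023, 'wz': -4.6362}
```

```bash
python3 -m pendant '[{"dx":-0.3137,"dy":-0.094,"dz":0.1014,"wz":-4.64},{"dx":-0.3137,"dy":-0.094,"dz":0.1014,"wz":-4.64},{"dx":-0.3137,"dy":-0.094,"dz":0.1014,"wz":-4.64},{"dx":-0.3137,"dy":-0.094,"dz":0.1014,"wz":-4.64},{"dx":-0.3137,"dy":-0.094,"dz":0.1014,"wz":-4.64},{"dx":-0.3137,"dy":-0.094,"dz":0.1014,"wz":-4.64},{"dx":-0.3137,"dy":-0.094,"dz":0.1014,"wz":-4.64},{"dx":-0.3137,"dy":-0.094,"dz":0.1014,"wz":-4.64},{"dx":-0.3137,"dy":-0.094,"dz":0.1014,"wz":-4.64},{"dx":-0.3137,"dy":-0.094,"dz":0.1014,"wz":-4.64},{"dx":-0.3137,"dy":-0.094,"dz":0.1014,"wz":-4.64},{"dx":-0.3137,"dy":-0.094,"dz":0.1014,"wz":-4.64}]'
python3 - <<'E'
from h import *
print(sensors.state()["time"])
p,P,ok=cloud("wrist"); cv2.imwrite("pics/w1.png",p[:,:,::-1])
r=rect(P,ok,(.492,.372),.006,.03); print(r); print(rect(P,ok,(.492,.372),-.02,.006)); 
x,y=r[0]/1000; print(move((x,y,.004),r[1]-90)); print(pose())
E
```

```text
0.65
None
(array([427.8, 383.4], dtype=float32), 89.5, array([40.2, 11.2], dtype=float32), 0.8, 183)invalid input
Traceback (most recent call last):
TypeError: 'NoneType' object is not subscriptable
```

View pics/w1.png

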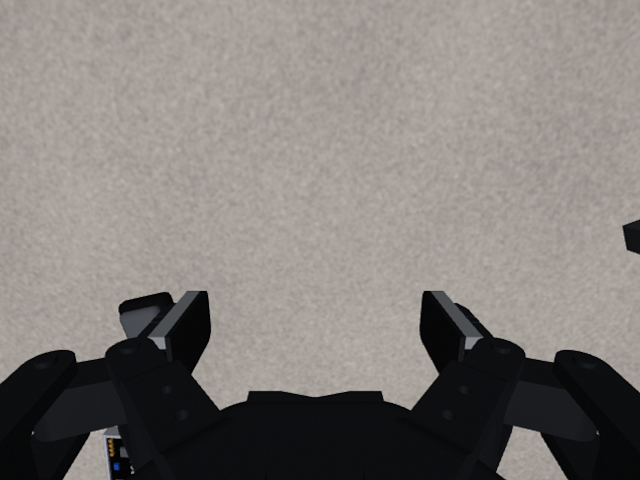

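The pendant refused the rows and the arm hasn't moved: the view is of bare bench, with the fingers at the bottom. I'll try again with every key in each row.

```bash
python3 -m pendant '[{"wx":0,"wy":0,"wz":-4.64,"dx":-0.3137,"dy":-0.094,"dz":0.1014,"hand":1}]'; python3 -m pendant '[{"wx":0,"wy":0,"wz":-4,"dx":-0.28,"dy":-0.08,"dz":0.09}]'; python3 -m pendant --help | head -20
```

```text
time: 0.78
tool_pos: [0.2658, 0.5569, 0.222]
tool_rot: [-0.0, 0.15, 0.989, 0.003]
contact_force: [1.1, 0.2, -0.4]
gripper_width: 0.998invalid input
invalid input: not JSON, or not a number
```

Run:
```python
from h import *
print(move((.492,.372,.13),72.3))
```

```text
{'dx': -0.271, 'dy': -0.11, 'dz': 0.091, 'wx': 0.3776, 'wy': -0.0717, 'wz': 0.4358}
```

```bash
python3 -m pendant '[{"wx":0,"wy":0,"wz":0,"dx":-0.27,"dy":-0.11,"dz":0.09,"hand":1},{"wx":0,"wy":0,"wz":0,"dx":-0.27,"dy":-0.11,"dz":0.09,"hand":1},{"wx":0,"wy":0,"wz":0,"dx":-0.27,"dy":-0.11,"dz":0.09,"hand":1},{"wx":0,"wy":0,"wz":0,"dx":-0.27,"dy":-0.11,"dz":0.09,"hand":1},{"wx":0,"wy":0,"wz":0,"dx":-0.27,"dy":-0.11,"dz":0.09,"hand":1},{"wx":0,"wy":0,"wz":0,"dx":-0.27,"dy":-0.11,"dz":0.09,"hand":1},{"wx":0,"wy":0,"wz":0,"dx":-0.27,"dy":-0.11,"dz":0.09,"hand":1},{"wx":0,"wy":0,"wz":0,"dx":-0.27,"dy":-0.11,"dz":0.09,"hand":1},{"wx":0,"wy":0,"wz":0,"dx":-0.27,"dy":-0.11,"dz":0.09,"hand":1},{"wx":0,"wy":0,"wz":0,"dx":-0.27,"dy":-0.11,"dz":0.09,"hand":1},{"wx":0,"wy":0,"wz":0,"dx":-0.27,"dy":-0.11,"dz":0.09,"hand":1}]'
python3 - <<'E'
from h import *
p,P,ok=cloud("wrist"); cv2.imwrite("pics/w2.png",p[:,:,::-1])
r=rect(P,ok,(.492,.372),.006,.03); print(r); print(rect(P,ok,(.492,.372),-.02,.006)); 
x,y=r[0]/1000; print(move((x,y,.004),r[1]-90)); print(pose())
E
```

```text
time: 1.7
tool_pos: [0.4917, 0.3672, 0.1296]
tool_rot: [0.0, 0.153, 0.988, 0.0]
contact_force: [-0.6, -0.4, 0.0]
gripper_width: 1.001
(array([491. , 371.2], dtype=float32), 160.4, array([90.7, 46. ], dtype=float32), 12.0, 7026)
(array([491.8, 372.1], dtype=float32), 49.0, array([139.8, 139.3], dtype=float32), 0.7, 16658)
{'dx': 0.0017, 'dy': 0.0032, 'dz': 0.1258, 'wx': 0.0631, 'wy': 0.0172, 'wz': 2.0002}
[[-9.53191640e-01  3.02366161e-01  6.34910415e-04  4.91517534e-01]
 [ 3.02366659e-01  9.53191222e-01  9.47359157e-04  3.67485331e-01]
 [-3.18741683e-04  1.09499057e-03 -9.99999350e-01  1.29778737e-01]
 [ 0.00000000e+00  0.00000000e+00  0.00000000e+00  1.00000000e+00]]
```

View pics/w2.png

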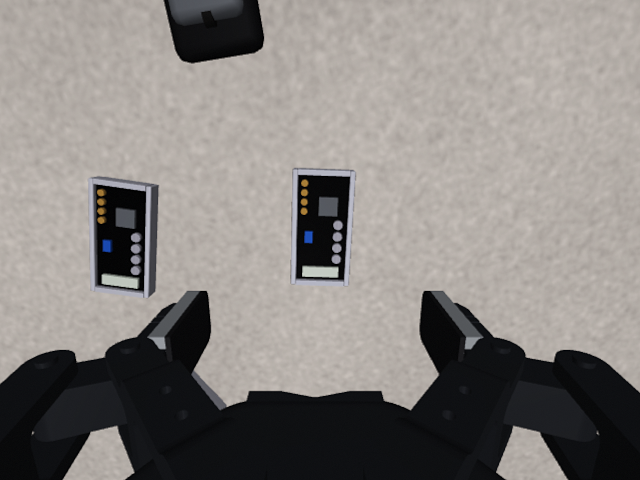

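The wrist view shows the module centred at (323,228) and another at (123,237). The fitted size of 90.7 x 46.0 matches the spec, so I'll grasp it.

```bash
python3 -m pendant '[{"wx":0,"wy":0,"wz":2,"dx":0.002,"dy":0.003,"dz":0.04,"hand":1},{"wx":0,"wy":0,"wz":2,"dx":0.002,"dy":0.003,"dz":0.08,"hand":1},{"wx":0,"wy":0,"wz":2,"dx":0.002,"dy":0.003,"dz":0.11,"hand":1},{"wx":0,"wy":0,"wz":2,"dx":0.002,"dy":0.003,"dz":0.126,"hand":1},{"wx":0,"wy":0,"wz":2,"dx":0.002,"dy":0.003,"dz":0.126,"hand":1},{"wx":0,"wy":0,"wz":2,"dx":0.002,"dy":0.003,"dz":0.126,"hand":-1},{"wx":0,"wy":0,"wz":2,"dx":0.002,"dy":0.003,"dz":0.126,"hand":-1},{"wx":0,"wy":0,"wz":2,"dx":0.002,"dy":0.003,"dz":0.126,"hand":-1},{"wx":0,"wy":0,"wz":2,"dx":0.002,"dy":0.003,"dz":0.126,"hand":-1},{"wx":0,"wy":0,"wz":2,"dx":0.002,"dy":0.003,"dz":0.126,"hand":-1},{"wx":0,"wy":0,"wz":2,"dx":0.002,"dy":0.003,"dz":0.126,"hand":-1},{"wx":0,"wy":0,"wz":2,"dx":0.002,"dy":0.003,"dz":0.126,"hand":-1},{"wx":0,"wy":0,"wz":2,"dx":0.002,"dy":0.003,"dz":0.126,"hand":-1}]'
python3 - <<'E'
from h import *
print(pose()[:3,3]); print(move((.535,-.03,.24),107.2))
E
```

```text
time: 2.83
tool_pos: [0.4932, 0.3712, 0.0063]
tool_rot: [0.002, 0.171, 0.985, 0.002]
contact_force: [-1.8, 1.0, 6.9]
gripper_width: 0.513
[0.49321856 0.37117635 0.00628993]
{'dx': -0.1752, 'dy': -0.3626, 'dz': -0.2348, 'wx': 0.1915, 'wy': 0.2548, 'wz': -36.8907}
```

```bash
python3 - <<'E'
from h import *
print(move((.632,-.002,.24),107.2))
E
python3 -m pendant '[{"wx":0,"wy":0,"wz":0,"dx":0,"dy":0,"dz":-0.03,"hand":-1},{"wx":0,"wy":0,"wz":0,"dx":0,"dy":0,"dz":-0.06,"hand":-1},{"wx":0,"wy":0,"wz":0,"dx":0,"dy":0,"dz":-0.1,"hand":-1},{"wx":0,"wy":0,"wz":0,"dx":0,"dy":0,"dz":-0.14,"hand":-1},{"wx":0,"wy":0,"wz":0,"dx":0,"dy":0,"dz":-0.14,"hand":-1}]'
```

```text
{'dx': -0.2571, 'dy': -0.3035, 'dz': -0.2343, 'wx': 0.1915, 'wy': 0.2548, 'wz': -36.8907}
time: 3.25
tool_pos: [0.4963, 0.3727, 0.1548]
tool_rot: [0.007, 0.171, 0.985, 0.006]
contact_force: [1.2, 1.1, 0.3]
gripper_width: 0.513
```

```bash
python3 -m pendant '[{"wx":0,"wy":0,"wz":0,"dx":0,"dy":0,"dz":0,"hand":-1},{"wx":0,"wy":0,"wz":0,"dx":0,"dy":0,"dz":0,"hand":-1},{"wx":0,"wy":0,"wz":0,"dx":0,"dy":0,"dz":0,"hand":-1}]';  python3 - <<'E'
from h import *
print(move((.632,-.002,.24),107.2))
E
```

```text
time: 3.5
tool_pos: [0.49, 0.3689, 0.1409]
tool_rot: [-0.001, 0.171, 0.985, -0.001]
contact_force: [-0.6, -0.5, -2.5]
gripper_width: 0.509
{'dx': -0.2585, 'dy': -0.3016, 'dz': -0.0989, 'wx': -0.1093, 'wy': -0.1779, 'wz': -36.8977}
```

```bash
python3 -m pendant '[{"wx":0,"wy":0,"wz":-7,"dx":-0.02,"dy":-0.025,"dz":-0.02,"hand":-1},{"wx":0,"wy":0,"wz":-14,"dx":-0.045,"dy":-0.05,"dz":-0.04,"hand":-1},{"wx":0,"wy":0,"wz":-21,"dx":-0.07,"dy":-0.08,"dz":-0.06,"hand":-1},{"wx":0,"wy":0,"wz":-28,"dx":-0.095,"dy":-0.11,"dz":-0.08,"hand":-1},{"wx":0,"wy":0,"wz":-33,"dx":-0.12,"dy":-0.14,"dz":-0.096,"hand":-1},{"wx":0,"wy":0,"wz":-36.9,"dx":-0.145,"dy":-0.17,"dz":-0.096,"hand":-1},{"wx":0,"wy":0,"wz":-36.9,"dx":-0.17,"dy":-0.2,"dz":-0.096,"hand":-1},{"wx":0,"wy":0,"wz":-36.9,"dx":-0.195,"dy":-0.23,"dz":-0.096,"hand":-1},{"wx":0,"wy":0,"wz":-36.9,"dx":-0.22,"dy":-0.26,"dz":-0.096,"hand":-1},{"wx":0,"wy":0,"wz":-36.9,"dx":-0.245,"dy":-0.285,"dz":-0.096,"hand":-1},{"wx":0,"wy":0,"wz":-36.9,"dx":-0.257,"dy":-0.3,"dz":-0.096,"hand":-1},{"wx":0,"wy":0,"wz":-36.9,"dx":-0.257,"dy":-0.3,"dz":-0.096,"hand":-1},{"wx":0,"wy":0,"wz":-36.9,"dx":-0.257,"dy":-0.3,"dz":-0.096,"hand":-1},{"wx":0,"wy":0,"wz":-36.9,"dx":-0.257,"dy":-0.3,"dz":-0.096,"hand":-1},{"wx":0,"wy":0,"wz":-36.9,"dx":-0.257,"dy":-0.3,"dz":-0.096,"hand":-1}]';  python3 - <<'E'
from h import *
T=pose(); p,P,ok=cloud("wrist"); cv2.imwrite("pics/w3.png",p[:,:,::-1])
for lo in (.05,.083): print(rect(P,ok,(.546,-.0286),lo,.11,.1))
Q=(P-T[:3,3])@T[:3,:3]  # tool frame
for z in (-.025,-.02,-.015,-.01,-.005,0.002): 
    m=ok&(np.abs(Q[...,1])<.02)&(np.abs(Q[...,0])<.07)&(Q[...,2]>z)&(Q[...,2]<z+.005); print(z,m.sum(),Q[m].min(0).round(4) if m.any() else '',Q[m].max(0).round(4) if m.any() else '')
print(sensors.state()["contact_force"])
E
```

```text
time: 4.75
tool_pos: [0.6314, 0.0018, 0.2378]
tool_rot: [-0.001, -0.15, 0.989, 0.0]
contact_force: [-0.7, 0.3, -1.5]
gripper_width: 0.511
(array([544.7, -29. ], dtype=float32), 17.3, array([129.5, 110.3], dtype=float32), 77.9, 22352)
(array([544.6, -29.1], dtype=float32), 17.2, array([89.9, 46. ], dtype=float32), 88.8, 7214)
-0.025 0  
-0.02 0  
-0.015 10 [-0.0295 -0.016  -0.0103] [ 0.047   0.0199 -0.01  ]
-0.01 11883 [-0.043 -0.02  -0.01 ] [ 0.0478  0.02   -0.005 ]
-0.005 7267 [-0.0396 -0.02   -0.005 ] [ 0.0479  0.0199 -0.0001]
0.002 137 [ 0.0475 -0.0195  0.002 ] [0.0479 0.0197 0.0062]
[-0.25449033 -0.47309965 -1.05620246]
```

View pics/w3.png

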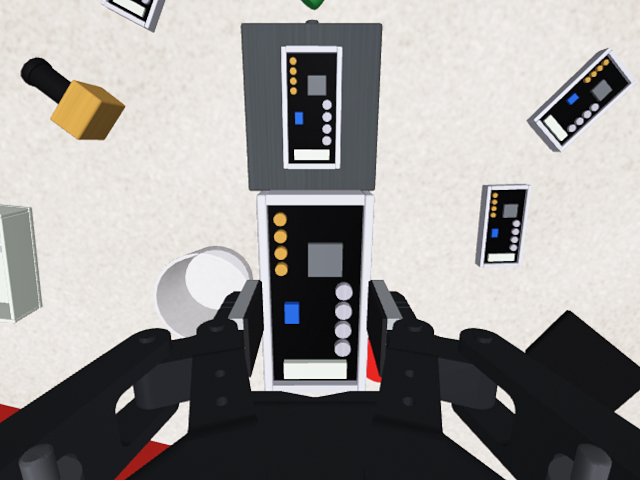

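```bash
cat >> h.py <<'E'
def held():
    """held module in the tool frame: front edge x, y range (mid), top z"""
    T=pose(); p,P,ok=cloud("wrist"); Q=(P-T[:3,3])@T[:3,:3]
    m=ok&(np.abs(Q[...,1])<.035)&(np.abs(Q[...,0])<.07)&(Q[...,2]<.004)&(Q[...,2]>-.02)
    e=np.percentile(Q[m][:,0],99.8); f=m&(Q[...,0]>.018)&(Q[...,0]<.042)
    lo=[np.percentile(Q[f&(abs(Q[...,0]-a)<.003)][:,1],[.5,99.5]).mean().round(4) for a in (.021,.039)]
    return "front x",round(e,4),"y mid at x 21,39",lo,"top z",np.median(Q[f][:,2]).round(4)
E
python3 - <<'E'
from h import *
print(held()); print(move((.547,-.0284,.125),107.2))
E
```

```text
('front x', np.float64(0.0477), 'y mid at x 21,39', [np.float64(-0.0008), np.float64(-0.0008)], 'top z', np.float64(-0.0054))
{'dx': 0.0898, 'dy': -0.0038, 'dz': 0.1137, 'wx': 0.0232, 'wy': -0.0304, 'wz': 0.1042}
```

```bash
python3 -m pendant '[{"wx":0,"wy":0,"wz":0.1,"dx":0.03,"dy":-0.003,"dz":0.02,"hand":-1},{"wx":0,"wy":0,"wz":0.1,"dx":0.06,"dy":-0.003,"dz":0.04,"hand":-1},{"wx":0,"wy":0,"wz":0.1,"dx":0.09,"dy":-0.003,"dz":0.06,"hand":-1},{"wx":0,"wy":0,"wz":0.1,"dx":0.09,"dy":-0.003,"dz":0.09,"hand":-1},{"wx":0,"wy":0,"wz":0.1,"dx":0.09,"dy":-0.003,"dz":0.114,"hand":-1},{"wx":0,"wy":0,"wz":0.1,"dx":0.09,"dy":-0.003,"dz":0.114,"hand":-1},{"wx":0,"wy":0,"wz":0.1,"dx":0.09,"dy":-0.003,"dz":0.12,"hand":-1},{"wx":0,"wy":0,"wz":0.1,"dx":0.09,"dy":-0.003,"dz":0.124,"hand":-1},{"wx":0,"wy":0,"wz":0.1,"dx":0.09,"dy":-0.003,"dz":0.128,"hand":-1},{"wx":0,"wy":0,"wz":0.1,"dx":0.09,"dy":-0.003,"dz":0.13,"hand":-1},{"wx":0,"wy":0,"wz":0.1,"dx":0.09,"dy":-0.003,"dz":0.132,"hand":-1},{"wx":0,"wy":0,"wz":0.1,"dx":0.09,"dy":-0.003,"dz":0.132,"hand":-1},{"wx":0,"wy":0,"wz":0.1,"dx":0.09,"dy":-0.003,"dz":0.132,"hand":-1}]'; python3 -c "
from h import *
print(move((.547,-.0284,.1),107.2),pose()[:3,3])"
```

```text
time: 5.93
tool_pos: [0.5473, -0.0289, 0.1074]
tool_rot: [0.0, -0.149, 0.989, -0.0]
contact_force: [-0.8, -0.5, -0.9]
gripper_width: 0.515
{'dx': 0.0001, 'dy': 0.0006, 'dz': 0.0074, 'wx': -0.0144, 'wy': 0.026, 'wz': -0.0887} [ 0.54729668 -0.02891677  0.10735697]
```

```bash
python3 -m pendant '[{"wx":0,"wy":0,"wz":0,"dx":0,"dy":0.0007,"dz":0.001,"hand":-1},{"wx":0,"wy":0,"wz":0,"dx":0,"dy":0.0007,"dz":0.002,"hand":-1},{"wx":0,"wy":0,"wz":0,"dx":0,"dy":0.0007,"dz":0.003,"hand":-1},{"wx":0,"wy":0,"wz":0,"dx":0,"dy":0.0007,"dz":0.004,"hand":-1},{"wx":0,"wy":0,"wz":0,"dx":0,"dy":0.0007,"dz":0.005,"hand":-1},{"wx":0,"wy":0,"wz":0,"dx":0,"dy":0.0007,"dz":0.006,"hand":-1},{"wx":0,"wy":0,"wz":0,"dx":0,"dy":0.0007,"dz":0.006,"hand":-1},{"wx":0,"wy":0,"wz":0,"dx":0,"dy":0.0007,"dz":0.006,"hand":-1}]'
```

```text
time: 6.6
tool_pos: [0.5467, -0.0282, 0.1008]
tool_rot: [-0.0, -0.149, 0.989, 0.0]
contact_force: [1.1, -0.1, -1.1]
gripper_width: 0.513
```

```bash
python3 -m pendant '[{"wx":0,"wy":0,"wz":0,"dx":0,"dy":0,"dz":0.001,"hand":-1},{"wx":0,"wy":0,"wz":0,"dx":0,"dy":0,"dz":0.001,"hand":-1},{"wx":0,"wy":0,"wz":0,"dx":0,"dy":0,"dz":0.002,"hand":-1},{"wx":0,"wy":0,"wz":0,"dx":0,"dy":0,"dz":0.002,"hand":-1}]'
```

```text
time: 6.93
tool_pos: [0.5467, -0.0282, 0.0988]
tool_rot: [-0.0, -0.149, 0.989, 0.0]
contact_force: [-0.4, 1.0, -1.6]
gripper_width: 0.51
```

```bash
python3 -m pendant '[{"wx":0,"wy":0,"wz":0,"dx":0,"dy":0,"dz":0.001,"hand":-1},{"wx":0,"wy":0,"wz":0,"dx":0,"dy":0,"dz":0.001,"hand":-1},{"wx":0,"wy":0,"wz":0,"dx":0,"dy":0,"dz":0.0015,"hand":-1},{"wx":0,"wy":0,"wz":0,"dx":0,"dy":0,"dz":0.0015,"hand":-1}]'
```

```text
time: 7.27
tool_pos: [0.5467, -0.0282, 0.0973]
tool_rot: [-0.0, -0.149, 0.989, 0.0]
contact_force: [0.4, -0.3, -0.4]
gripper_width: 0.513
```

```bash
python3 -m pendant '[{"wx":0,"wy":0,"wz":0,"dx":0,"dy":0,"dz":0.0005,"hand":-1},{"wx":0,"wy":0,"wz":0,"dx":0,"dy":0,"dz":0.001,"hand":-1},{"wx":0,"wy":0,"wz":0,"dx":0,"dy":0,"dz":0.001,"hand":-1},{"wx":0,"wy":0,"wz":0,"dx":0,"dy":0,"dz":0.001,"hand":-1}]'
```

```text
time: 7.6
tool_pos: [0.5469, -0.0283, 0.097]
tool_rot: [0.0, -0.149, 0.989, -0.0]
contact_force: [-2.5, -0.4, 3.3]
gripper_width: 0.508
```

```bash
python3 -m pendant '[{"wx":0,"wy":0,"wz":0,"dx":0,"dy":0,"dz":0,"hand":0.4},{"wx":0,"wy":0,"wz":0,"dx":0,"dy":0,"dz":0,"hand":0.6},{"wx":0,"wy":0,"wz":0,"dx":0,"dy":0,"dz":0,"hand":0.6},{"wx":0,"wy":0,"wz":0,"dx":0,"dy":0,"dz":0,"hand":0.6},{"wx":0,"wy":0,"wz":0,"dx":0,"dy":0,"dz":-0.01,"hand":1},{"wx":0,"wy":0,"wz":0,"dx":0,"dy":0,"dz":-0.03,"hand":1},{"wx":0,"wy":0,"wz":0,"dx":0,"dy":0,"dz":-0.06,"hand":1},{"wx":0,"wy":0,"wz":0,"dx":-0.018,"dy":0.034,"dz":-0.07,"hand":1},{"wx":0,"wy":0,"wz":0,"dx":-0.037,"dy":0.07,"dz":-0.07,"hand":1},{"wx":0,"wy":0,"wz":-1.2,"dx":-0.055,"dy":0.105,"dz":-0.06,"hand":1},{"wx":0,"wy":0,"wz":-1.2,"dx":-0.074,"dy":0.14,"dz":-0.05,"hand":1},{"wx":0,"wy":0,"wz":-1.2,"dx":-0.092,"dy":0.175,"dz":-0.04,"hand":1},{"wx":0,"wy":0,"wz":-1.2,"dx":-0.11,"dy":0.207,"dz":-0.033,"hand":1},{"wx":0,"wy":0,"wz":-1.2,"dx":-0.11,"dy":0.207,"dz":-0.033,"hand":1},{"wx":0,"wy":0,"wz":-1.2,"dx":-0.11,"dy":0.207,"dz":-0.033,"hand":1},{"wx":0,"wy":0,"wz":-1.2,"dx":-0.11,"dy":0.207,"dz":-0.033,"hand":1},{"wx":0,"wy":0,"wz":-1.2,"dx":-0.11,"dy":0.207,"dz":-0.033,"hand":1}]';  python3 - <<'E'
from h import *
p,P,ok=cloud("wrist")
r=rect(P,ok,(.5915,.2021),.006,.03); print(r)
x,y=r[0]/1000; print(move((x,y,.0035),r[1]-90)); print(pose())
p,P,ok=cloud("top"); print(rect(P,ok,(.546,-.029),.085,.12,.1),rect(P,ok,(.546,-.029),.094,.12,.1))
E
```

```text
time: 9.02
tool_pos: [0.5914, 0.2011, 0.1303]
tool_rot: [0.0, -0.159, 0.987, -0.0]
contact_force: [0.1, -0.9, -0.4]
gripper_width: 0.999
(array([591. , 202.1], dtype=float32), 18.8, array([90.4, 46.1], dtype=float32), 12.0, 6945)
{'dx': 0.0001, 'dy': 0.0013, 'dz': 0.1268, 'wx': -0.0177, 'wy': 0.0528, 'wz': -0.579}
[[-9.49856815e-01 -3.12683685e-01  9.71739550e-04  5.91378353e-01]
 [-3.12683833e-01  9.49857263e-01 -4.15008793e-07  2.00902657e-01]
 [-9.22884103e-04 -3.04241446e-04 -9.99999528e-01  1.30275664e-01]
 [ 0.00000000e+00  0.00000000e+00  0.00000000e+00  1.00000000e+00]]
(array([545.7, -29. ], dtype=float32), 17.1, array([90.9, 47.4], dtype=float32), 102.3, 1058) (array([545.7, -29.3], dtype=float32), 17.0, array([90.7, 46.8], dtype=float32), 102.5, 1023)
```

```bash
python3 -m pendant '[{"wx":0,"wy":0,"wz":-0.6,"dx":0,"dy":0.0013,"dz":0.04,"hand":1},{"wx":0,"wy":0,"wz":-0.6,"dx":0,"dy":0.0013,"dz":0.08,"hand":1},{"wx":0,"wy":0,"wz":-0.6,"dx":0,"dy":0.0013,"dz":0.11,"hand":1},{"wx":0,"wy":0,"wz":-0.6,"dx":0,"dy":0.0013,"dz":0.124,"hand":1},{"wx":0,"wy":0,"wz":-0.6,"dx":0,"dy":0.0013,"dz":0.124,"hand":1},{"wx":0,"wy":0,"wz":-0.6,"dx":0,"dy":0.0013,"dz":0.124,"hand":1},{"wx":0,"wy":0,"wz":-0.6,"dx":0,"dy":0.0013,"dz":0.124,"hand":-1},{"wx":0,"wy":0,"wz":-0.6,"dx":0,"dy":0.0013,"dz":0.124,"hand":-1},{"wx":0,"wy":0,"wz":-0.6,"dx":0,"dy":0.0013,"dz":0.124,"hand":-1},{"wx":0,"wy":0,"wz":-0.6,"dx":0,"dy":0.0013,"dz":0.124,"hand":-1},{"wx":0,"wy":0,"wz":-0.6,"dx":0,"dy":0.0013,"dz":0.124,"hand":-1},{"wx":0,"wy":0,"wz":-0.6,"dx":0,"dy":0.0013,"dz":0.124,"hand":-1},{"wx":0,"wy":0,"wz":-0.6,"dx":0,"dy":0.0013,"dz":0.124,"hand":-1},{"wx":0,"wy":0,"wz":-0.6,"dx":0,"dy":0.0013,"dz":0.11,"hand":-1},{"wx":0,"wy":0,"wz":-0.6,"dx":0,"dy":0.0013,"dz":0.08,"hand":-1},{"wx":0,"wy":0,"wz":-0.6,"dx":0,"dy":0.0013,"dz":0.04,"hand":-1},{"wx":0,"wy":0,"wz":-0.6,"dx":0,"dy":0.0013,"dz":0,"hand":-1},{"wx":0,"wy":0,"wz":-0.6,"dx":0,"dy":0.0013,"dz":-0.03,"hand":-1},{"wx":0,"wy":0,"wz":-0.6,"dx":0,"dy":0.0013,"dz":-0.03,"hand":-1},{"wx":0,"wy":0,"wz":-0.6,"dx":0,"dy":0.0013,"dz":-0.03,"hand":-1}]'
python3 - <<'E'
from h import *
print(held()); print(move((.547,-.0284,.125),107.2))
E
```

```text
time: 10.78
tool_pos: [0.5923, 0.2037, 0.1637]
tool_rot: [0.003, -0.164, 0.986, 0.0]
contact_force: [-0.8, -0.2, -1.6]
gripper_width: 0.507
('front x', np.float64(0.0467), 'y mid at x 21,39', [np.float64(-0.0008), np.float64(-0.0007)], 'top z', np.float64(-0.0033))
{'dx': 0.1165, 'dy': -0.205, 'dz': 0.0356, 'wx': -0.0095, 'wy': 0.0924, 'wz': 1.7109}
```

```bash
python3 -m pendant '[{"wx":0,"wy":0,"wz":1.7,"dx":0.02,"dy":-0.035,"dz":0,"hand":-1},{"wx":0,"wy":0,"wz":1.7,"dx":0.04,"dy":-0.07,"dz":0,"hand":-1},{"wx":0,"wy":0,"wz":1.7,"dx":0.06,"dy":-0.105,"dz":0,"hand":-1},{"wx":0,"wy":0,"wz":1.7,"dx":0.08,"dy":-0.14,"dz":0,"hand":-1},{"wx":0,"wy":0,"wz":1.7,"dx":0.1,"dy":-0.175,"dz":0,"hand":-1},{"wx":0,"wy":0,"wz":1.7,"dx":0.117,"dy":-0.2,"dz":0,"hand":-1},{"wx":0,"wy":0,"wz":1.7,"dx":0.117,"dy":-0.205,"dz":0.01,"hand":-1},{"wx":0,"wy":0,"wz":1.7,"dx":0.117,"dy":-0.205,"dz":0.02,"hand":-1},{"wx":0,"wy":0,"wz":1.7,"dx":0.117,"dy":-0.205,"dz":0.03,"hand":-1},{"wx":0,"wy":0,"wz":1.7,"dx":0.117,"dy":-0.205,"dz":0.036,"hand":-1},{"wx":0,"wy":0,"wz":1.7,"dx":0.117,"dy":-0.205,"dz":0.041,"hand":-1},{"wx":0,"wy":0,"wz":1.7,"dx":0.117,"dy":-0.205,"dz":0.041,"hand":-1},{"wx":0,"wy":0,"wz":1.7,"dx":0.117,"dy":-0.205,"dz":0.041,"hand":-1},{"wx":0,"wy":0,"wz":1.7,"dx":0.117,"dy":-0.205,"dz":0.041,"hand":-1}]'
python3 - <<'E'
from h import *
print(move((.5462,-.0286,.113),107.2))
E
```

```text
time: 12.0
tool_pos: [0.5468, -0.0281, 0.1189]
tool_rot: [0.0, -0.15, 0.989, -0.0]
contact_force: [0.2, 0.4, -0.9]
gripper_width: 0.507
{'dx': 0.0008, 'dy': -0.0003, 'dz': 0.0059, 'wx': -0.0183, 'wy': 0.0352, 'wz': 0.0663}
```

```bash
python3 -m pendant '[{"wx":0,"wy":0,"wz":0,"dx":0.0008,"dy":0,"dz":0.001,"hand":-1},{"wx":0,"wy":0,"wz":0,"dx":0.0008,"dy":0,"dz":0.002,"hand":-1},{"wx":0,"wy":0,"wz":0,"dx":0.0008,"dy":0,"dz":0.003,"hand":-1},{"wx":0,"wy":0,"wz":0,"dx":0.0008,"dy":0,"dz":0.004,"hand":-1},{"wx":0,"wy":0,"wz":0,"dx":0.0008,"dy":0,"dz":0.0045,"hand":-1},{"wx":0,"wy":0,"wz":0,"dx":0.0008,"dy":0,"dz":0.005,"hand":-1},{"wx":0,"wy":0,"wz":0,"dx":0.0008,"dy":0,"dz":0.005,"hand":-1},{"wx":0,"wy":0,"wz":0,"dx":0.0008,"dy":0,"dz":0.005,"hand":-1}]'
```

```text
time: 12.67
tool_pos: [0.5456, -0.0289, 0.1134]
tool_rot: [-0.0, -0.15, 0.989, 0.0]
contact_force: [0.2, 0.1, -1.3]
gripper_width: 0.51
```

```bash
python3 -m pendant '[{"wx":0,"wy":0,"wz":0,"dx":0,"dy":0,"dz":0.0005,"hand":-1},{"wx":0,"wy":0,"wz":0,"dx":0,"dy":0,"dz":0.001,"hand":-1},{"wx":0,"wy":0,"wz":0,"dx":0,"dy":0,"dz":0.001,"hand":-1},{"wx":0,"wy":0,"wz":0,"dx":0,"dy":0,"dz":0.001,"hand":-1}]'
```

```text
time: 13.0
tool_pos: [0.5457, -0.0289, 0.113]
tool_rot: [0.0, -0.15, 0.989, -0.0]
contact_force: [-2.0, -0.4, 2.5]
gripper_width: 0.505
```

```bash
python3 -m pendant '[{"wx":0,"wy":0,"wz":0,"dx":0,"dy":0,"dz":0,"hand":0.4},{"wx":0,"wy":0,"wz":0,"dx":0,"dy":0,"dz":0,"hand":0.6},{"wx":0,"wy":0,"wz":0,"dx":0,"dy":0,"dz":0,"hand":0.6},{"wx":0,"wy":0,"wz":0,"dx":0,"dy":0,"dz":0,"hand":0.6},{"wx":0,"wy":0,"wz":0,"dx":0,"dy":0,"dz":-0.01,"hand":1},{"wx":0,"wy":0,"wz":0,"dx":0,"dy":0,"dz":-0.03,"hand":1},{"wx":0,"wy":0,"wz":0,"dx":0,"dy":0,"dz":-0.06,"hand":1},{"wx":0,"wy":0,"wz":6,"dx":0,"dy":0.035,"dz":-0.06,"hand":1},{"wx":0,"wy":0,"wz":12,"dx":0,"dy":0.07,"dz":-0.06,"hand":1},{"wx":0,"wy":0,"wz":18,"dx":0.005,"dy":0.105,"dz":-0.06,"hand":1},{"wx":0,"wy":0,"wz":24,"dx":0.008,"dy":0.14,"dz":-0.05,"hand":1},{"wx":0,"wy":0,"wz":30,"dx":0.011,"dy":0.175,"dz":-0.04,"hand":1},{"wx":0,"wy":0,"wz":36,"dx":0.014,"dy":0.21,"dz":-0.03,"hand":1},{"wx":0,"wy":0,"wz":42.2,"dx":0.015,"dy":0.24,"dz":-0.02,"hand":1},{"wx":0,"wy":0,"wz":42.2,"dx":0.015,"dy":0.267,"dz":-0.017,"hand":1},{"wx":0,"wy":0,"wz":42.2,"dx":0.015,"dy":0.267,"dz":-0.017,"hand":1},{"wx":0,"wy":0,"wz":42.2,"dx":0.015,"dy":0.267,"dz":-0.017,"hand":1},{"wx":0,"wy":0,"wz":42.2,"dx":0.015,"dy":0.267,"dz":-0.017,"hand":1},{"wx":0,"wy":0,"wz":42.2,"dx":0.015,"dy":0.267,"dz":-0.017,"hand":1}]';  python3 - <<'E'
from h import *
p,P,ok=cloud("wrist")
r=rect(P,ok,(.4522,.2215),.006,.03); print(r)
x,y=r[0]/1000; print(move((x,y,.006),r[1]-90)); 
p,P,ok=cloud("top"); print(rect(P,ok,(.546,-.029),.1,.14,.1),rect(P,ok,(.546,-.029),.108,.14,.1))
E
```

```text
time: 14.58
tool_pos: [0.4531, 0.221, 0.1303]
tool_rot: [0.001, 0.217, 0.976, 0.0]
contact_force: [0.3, -1.6, 0.3]
gripper_width: 0.996
(array([451.9, 221.5], dtype=float32), 154.2, array([90.4, 46.1], dtype=float32), 12.1, 6979)
{'dx': 0.0015, 'dy': -0.0, 'dz': 0.1242, 'wx': 0.0331, 'wy': 0.0518, 'wz': 0.7215}
(array([545.2, -29.8], dtype=float32), 17.3, array([90.6, 46.4], dtype=float32), 116.7, 1065) (array([545.4, -30. ], dtype=float32), 17.1, array([90.6, 46.2], dtype=float32), 116.8, 1047)
```

```bash
python3 -m pendant '[{"wx":0,"wy":0,"wz":0.7,"dx":0.0015,"dy":0,"dz":0.04,"hand":1},{"wx":0,"wy":0,"wz":0.7,"dx":0.0015,"dy":0,"dz":0.08,"hand":1},{"wx":0,"wy":0,"wz":0.7,"dx":0.0015,"dy":0,"dz":0.11,"hand":1},{"wx":0,"wy":0,"wz":0.7,"dx":0.0015,"dy":0,"dz":0.124,"hand":1},{"wx":0,"wy":0,"wz":0.7,"dx":0.0015,"dy":0,"dz":0.124,"hand":1},{"wx":0,"wy":0,"wz":0.7,"dx":0.0015,"dy":0,"dz":0.124,"hand":1},{"wx":0,"wy":0,"wz":0.7,"dx":0.0015,"dy":0,"dz":0.124,"hand":-1},{"wx":0,"wy":0,"wz":0.7,"dx":0.0015,"dy":0,"dz":0.124,"hand":-1},{"wx":0,"wy":0,"wz":0.7,"dx":0.0015,"dy":0,"dz":0.124,"hand":-1},{"wx":0,"wy":0,"wz":0.7,"dx":0.0015,"dy":0,"dz":0.124,"hand":-1},{"wx":0,"wy":0,"wz":0.7,"dx":0.0015,"dy":0,"dz":0.124,"hand":-1},{"wx":0,"wy":0,"wz":0.7,"dx":0.0015,"dy":0,"dz":0.124,"hand":-1},{"wx":0,"wy":0,"wz":0.7,"dx":0.0015,"dy":0,"dz":0.124,"hand":-1},{"wx":0,"wy":0,"wz":0.7,"dx":0.0015,"dy":0,"dz":0.11,"hand":-1},{"wx":0,"wy":0,"wz":0.7,"dx":0.0015,"dy":0,"dz":0.08,"hand":-1},{"wx":0,"wy":0,"wz":0.7,"dx":0.0015,"dy":0,"dz":0.04,"hand":-1},{"wx":0,"wy":0,"wz":0.7,"dx":0.0015,"dy":0,"dz":0,"hand":-1},{"wx":0,"wy":0,"wz":0.7,"dx":0.0015,"dy":0,"dz":-0.04,"hand":-1},{"wx":0,"wy":0,"wz":0.7,"dx":0.0015,"dy":0,"dz":-0.04,"hand":-1},{"wx":0,"wy":0,"wz":0.7,"dx":0.0015,"dy":0,"dz":-0.04,"hand":-1}]'; python3 -m pendant '[{"wx":0,"wy":0,"wz":0,"dx":0,"dy":0,"dz":0,"hand":-1},{"wx":0,"wy":0,"wz":0,"dx":0,"dy":0,"dz":0,"hand":-1}]'
python3 - <<'E'
from h import *
print(held()); print(move((.547,-.0284,.133),107.2))
E
```

```text
time: 16.35
tool_pos: [0.453, 0.2231, 0.1737]
tool_rot: [0.003, 0.222, 0.975, 0.002]
contact_force: [-0.5, -0.2, -2.2]
gripper_width: 0.509
time: 16.52
tool_pos: [0.4496, 0.2219, 0.1673]
tool_rot: [-0.002, 0.222, 0.975, -0.001]
contact_force: [-0.3, -1.0, -2.3]
gripper_width: 0.51
('front x', np.float64(0.0452), 'y mid at x 21,39', [np.float64(-0.0014), np.float64(-0.0012)], 'top z', np.float64(-0.004))
{'dx': -0.1965, 'dy': -0.1832, 'dz': 0.0339, 'wx': -0.099, 'wy': -0.2366, 'wz': -42.8895}
```

```bash
python3 -m pendant '[{"wx":0,"wy":0,"wz":-6,"dx":-0.028,"dy":-0.026,"dz":0,"hand":-1},{"wx":0,"wy":0,"wz":-12,"dx":-0.056,"dy":-0.052,"dz":0,"hand":-1},{"wx":0,"wy":0,"wz":-18,"dx":-0.084,"dy":-0.078,"dz":0,"hand":-1},{"wx":0,"wy":0,"wz":-24,"dx":-0.112,"dy":-0.104,"dz":0,"hand":-1},{"wx":0,"wy":0,"wz":-30,"dx":-0.14,"dy":-0.13,"dz":0,"hand":-1},{"wx":0,"wy":0,"wz":-36,"dx":-0.168,"dy":-0.156,"dz":0,"hand":-1},{"wx":0,"wy":0,"wz":-42.9,"dx":-0.194,"dy":-0.183,"dz":0,"hand":-1},{"wx":0,"wy":0,"wz":-42.9,"dx":-0.194,"dy":-0.183,"dz":0,"hand":-1},{"wx":0,"wy":0,"wz":-42.9,"dx":-0.194,"dy":-0.183,"dz":0.015,"hand":-1},{"wx":0,"wy":0,"wz":-42.9,"dx":-0.194,"dy":-0.183,"dz":0.025,"hand":-1},{"wx":0,"wy":0,"wz":-42.9,"dx":-0.194,"dy":-0.183,"dz":0.033,"hand":-1},{"wx":0,"wy":0,"wz":-42.9,"dx":-0.194,"dy":-0.183,"dz":0.033,"hand":-1},{"wx":0,"wy":0,"wz":-42.9,"dx":-0.194,"dy":-0.183,"dz":0.033,"hand":-1},{"wx":0,"wy":0,"wz":-42.9,"dx":-0.194,"dy":-0.183,"dz":0.033,"hand":-1},{"wx":0,"wy":0,"wz":-42.9,"dx":-0.194,"dy":-0.183,"dz":0.033,"hand":-1}]'
python3 - <<'E'
from h import *
print(held()); print(move((.5447,-.0286,.1263),107.2))
E
```

```text
time: 17.82
tool_pos: [0.5469, -0.0263, 0.1373]
tool_rot: [0.001, -0.15, 0.989, -0.0]
contact_force: [0.4, -0.7, -1.7]
gripper_width: 0.512
('front x', np.float64(0.046), 'y mid at x 21,39', [np.float64(-0.0008), np.float64(-0.0007)], 'top z', np.float64(-0.0039))
{'dx': 0.0028, 'dy': -0.0014, 'dz': 0.0111, 'wx': -0.0431, 'wy': 0.08, 'wz': 0.0352}
```

```bash
python3 -m pendant '[{"wx":0,"wy":0,"wz":0,"dx":0.002,"dy":-0.0018,"dz":0.002,"hand":-1},{"wx":0,"wy":0,"wz":0,"dx":0.002,"dy":-0.0018,"dz":0.004,"hand":-1},{"wx":0,"wy":0,"wz":0,"dx":0.002,"dy":-0.0018,"dz":0.005,"hand":-1},{"wx":0,"wy":0,"wz":0,"dx":0.002,"dy":-0.0018,"dz":0.006,"hand":-1},{"wx":0,"wy":0,"wz":0,"dx":0.002,"dy":-0.0018,"dz":0.007,"hand":-1},{"wx":0,"wy":0,"wz":0,"dx":0.002,"dy":-0.0018,"dz":0.008,"hand":-1},{"wx":0,"wy":0,"wz":0,"dx":0.002,"dy":-0.0018,"dz":0.009,"hand":-1},{"wx":0,"wy":0,"wz":0,"dx":0.002,"dy":-0.0018,"dz":0.009,"hand":-1},{"wx":0,"wy":0,"wz":0,"dx":0.002,"dy":-0.0018,"dz":0.009,"hand":-1},{"wx":0,"wy":0,"wz":0,"dx":0.002,"dy":-0.0018,"dz":0.009,"hand":-1}]'
```

```text
time: 18.7
tool_pos: [0.545, -0.029, 0.1275]
tool_rot: [-0.0, -0.15, 0.989, -0.0]
contact_force: [0.2, 0.2, -2.1]
gripper_width: 0.508
```

```bash
python3 -m pendant '[{"wx":0,"wy":0,"wz":0,"dx":0,"dy":0,"dz":0.0005,"hand":-1},{"wx":0,"wy":0,"wz":0,"dx":0,"dy":0,"dz":0.001,"hand":-1},{"wx":0,"wy":0,"wz":0,"dx":0,"dy":0,"dz":0.001,"hand":-1},{"wx":0,"wy":0,"wz":0,"dx":0,"dy":0,"dz":0.001,"hand":-1}]'
```

```text
time: 19.03
tool_pos: [0.5451, -0.029, 0.1266]
tool_rot: [0.0, -0.15, 0.989, -0.0]
contact_force: [0.1, -0.7, -0.8]
gripper_width: 0.508
```

```bash
python3 -m pendant '[{"wx":0,"wy":0,"wz":0,"dx":0,"dy":0,"dz":0.0005,"hand":-1},{"wx":0,"wy":0,"wz":0,"dx":0,"dy":0,"dz":0.0008,"hand":-1},{"wx":0,"wy":0,"wz":0,"dx":0,"dy":0,"dz":0.0008,"hand":-1},{"wx":0,"wy":0,"wz":0,"dx":0,"dy":0,"dz":0.0008,"hand":-1}]'
```

```text
time: 19.37
tool_pos: [0.5452, -0.029, 0.1265]
tool_rot: [0.0, -0.15, 0.989, -0.0]
contact_force: [-3.4, 0.3, 5.6]
gripper_width: 0.513
```

```bash
python3 -m pendant '[{"wx":0,"wy":0,"wz":0,"dx":0,"dy":0,"dz":0,"hand":0.4},{"wx":0,"wy":0,"wz":0,"dx":0,"dy":0,"dz":0,"hand":0.6},{"wx":0,"wy":0,"wz":0,"dx":0,"dy":0,"dz":0,"hand":0.6},{"wx":0,"wy":0,"wz":0,"dx":0,"dy":0,"dz":0,"hand":0.6},{"wx":0,"wy":0,"wz":0,"dx":0,"dy":0,"dz":-0.01,"hand":1},{"wx":0,"wy":0,"wz":0,"dx":0,"dy":0,"dz":-0.03,"hand":1},{"wx":0,"wy":0,"wz":0,"dx":0,"dy":0,"dz":-0.06,"hand":1},{"wx":0,"wy":0,"wz":5,"dx":0.025,"dy":-0.03,"dz":-0.06,"hand":1},{"wx":0,"wy":0,"wz":10,"dx":0.05,"dy":-0.06,"dz":-0.06,"hand":1},{"wx":0,"wy":0,"wz":15,"dx":0.075,"dy":-0.09,"dz":-0.05,"hand":1},{"wx":0,"wy":0,"wz":21,"dx":0.1,"dy":-0.12,"dz":-0.03,"hand":1},{"wx":0,"wy":0,"wz":27.2,"dx":0.127,"dy":-0.155,"dz":-0.01,"hand":1},{"wx":0,"wy":0,"wz":27.2,"dx":0.127,"dy":-0.155,"dz":-0.004,"hand":1},{"wx":0,"wy":0,"wz":27.2,"dx":0.127,"dy":-0.155,"dz":-0.004,"hand":1},{"wx":0,"wy":0,"wz":27.2,"dx":0.127,"dy":-0.155,"dz":-0.004,"hand":1},{"wx":0,"wy":0,"wz":27.2,"dx":0.127,"dy":-0.155,"dz":-0.004,"hand":1},{"wx":0,"wy":0,"wz":27.2,"dx":0.127,"dy":-0.155,"dz":-0.004,"hand":1}]';  python3 - <<'E'
from h import *
p,P,ok=cloud("wrist")
r=rect(P,ok,(.4697,-.2142),.006,.03); print(r)
x,y=r[0]/1000; print(move((x,y,.006),r[1]-90)); 
p,P,ok=cloud("top"); print(rect(P,ok,(.546,-.029),.12,.15,.1)); print(rect(P,ok,(.597,-.254),.01,.06))
E
```

```text
time: 20.78
tool_pos: [0.4709, -0.2138, 0.1311]
tool_rot: [0.001, 0.086, 0.996, -0.0]
contact_force: [0.7, -0.5, 0.6]
gripper_width: 0.999
(array([ 467.9, -213.2], dtype=float32), 170.3, array([90.4, 46.2], dtype=float32), 12.1, 6958)
{'dx': 0.0032, 'dy': 0.0001, 'dz': 0.125, 'wx': -0.0327, 'wy': 0.1142, 'wz': -0.1467}
(array([545.2, -29.8], dtype=float32), 17.1, array([90.5, 46. ], dtype=float32), 130.8, 1075)
(array([ 601.4, -243.3], dtype=float32), 67.0, array([51.5, 44.8], dtype=float32), 43.0, 415)
```

```bash
python3 -m pendant '[{"wx":0,"wy":0,"wz":-0.1,"dx":0.003,"dy":0,"dz":0.04,"hand":1},{"wx":0,"wy":0,"wz":-0.1,"dx":0.003,"dy":0,"dz":0.08,"hand":1},{"wx":0,"wy":0,"wz":-0.1,"dx":0.003,"dy":0,"dz":0.11,"hand":1},{"wx":0,"wy":0,"wz":-0.1,"dx":0.003,"dy":0,"dz":0.124,"hand":1},{"wx":0,"wy":0,"wz":-0.1,"dx":0.003,"dy":0,"dz":0.124,"hand":1},{"wx":0,"wy":0,"wz":-0.1,"dx":0.003,"dy":0,"dz":0.124,"hand":1},{"wx":0,"wy":0,"wz":-0.1,"dx":0.003,"dy":0,"dz":0.124,"hand":-1},{"wx":0,"wy":0,"wz":-0.1,"dx":0.003,"dy":0,"dz":0.124,"hand":-1},{"wx":0,"wy":0,"wz":-0.1,"dx":0.003,"dy":0,"dz":0.124,"hand":-1},{"wx":0,"wy":0,"wz":-0.1,"dx":0.003,"dy":0,"dz":0.124,"hand":-1},{"wx":0,"wy":0,"wz":-0.1,"dx":0.003,"dy":0,"dz":0.124,"hand":-1},{"wx":0,"wy":0,"wz":-0.1,"dx":0.003,"dy":0,"dz":0.124,"hand":-1},{"wx":0,"wy":0,"wz":-0.1,"dx":0.003,"dy":0,"dz":0.124,"hand":-1},{"wx":0,"wy":0,"wz":-0.1,"dx":0.003,"dy":0,"dz":0.11,"hand":-1},{"wx":0,"wy":0,"wz":-0.1,"dx":0.003,"dy":0,"dz":0.08,"hand":-1},{"wx":0,"wy":0,"wz":-0.1,"dx":0.003,"dy":0,"dz":0.04,"hand":-1},{"wx":0,"wy":0,"wz":-0.1,"dx":0.003,"dy":0,"dz":0,"hand":-1},{"wx":0,"wy":0,"wz":-0.1,"dx":0.003,"dy":0,"dz":-0.04,"hand":-1},{"wx":0,"wy":0,"wz":-0.1,"dx":0.003,"dy":0,"dz":-0.05,"hand":-1},{"wx":0,"wy":0,"wz":-0.1,"dx":0.003,"dy":0,"dz":-0.05,"hand":-1}]'; python3 -m pendant '[{"wx":0,"wy":0,"wz":0,"dx":0,"dy":0,"dz":0,"hand":-1},{"wx":0,"wy":0,"wz":0,"dx":0,"dy":0,"dz":0,"hand":-1},{"wx":0,"wy":0,"wz":0,"dx":0,"dy":0,"dz":0,"hand":-1},{"wx":0,"wy":0,"wz":0,"dx":0,"dy":0,"dz":0,"hand":-1}]'
python3 - <<'E'
from h import *
print(held()); print(move((.546,-.0288,.148),107.2))
E
```

```text
time: 22.55
tool_pos: [0.4691, -0.2157, 0.1854]
tool_rot: [0.005, 0.086, 0.996, -0.002]
contact_force: [0.2, -0.5, -1.0]
gripper_width: 0.509
time: 22.88
tool_pos: [0.4654, -0.2133, 0.177]
tool_rot: [-0.002, 0.086, 0.996, 0.001]
contact_force: [0.0, 0.7, -0.3]
gripper_width: 0.508
('front x', np.float64(0.0456), 'y mid at x 21,39', [np.float64(-0.0013), np.float64(-0.0013)], 'top z', np.float64(-0.0037))
{'dx': -0.0475, 'dy': 0.1957, 'dz': 0.0296, 'wx': 0.1336, 'wy': -0.1776, 'wz': -27.0962}
```

```bash
python3 -m pendant '[{"wx":0,"wy":0,"wz":-4.5,"dx":-0.008,"dy":0.033,"dz":0,"hand":-1},{"wx":0,"wy":0,"wz":-9,"dx":-0.016,"dy":0.066,"dz":0,"hand":-1},{"wx":0,"wy":0,"wz":-13.5,"dx":-0.024,"dy":0.099,"dz":0,"hand":-1},{"wx":0,"wy":0,"wz":-18,"dx":-0.032,"dy":0.132,"dz":0,"hand":-1},{"wx":0,"wy":0,"wz":-22.5,"dx":-0.04,"dy":0.164,"dz":0,"hand":-1},{"wx":0,"wy":0,"wz":-27.1,"dx":-0.046,"dy":0.195,"dz":0,"hand":-1},{"wx":0,"wy":0,"wz":-27.1,"dx":-0.046,"dy":0.195,"dz":0.005,"hand":-1},{"wx":0,"wy":0,"wz":-27.1,"dx":-0.046,"dy":0.195,"dz":0.015,"hand":-1},{"wx":0,"wy":0,"wz":-27.1,"dx":-0.046,"dy":0.195,"dz":0.025,"hand":-1},{"wx":0,"wy":0,"wz":-27.1,"dx":-0.046,"dy":0.195,"dz":0.029,"hand":-1},{"wx":0,"wy":0,"wz":-27.1,"dx":-0.046,"dy":0.195,"dz":0.029,"hand":-1},{"wx":0,"wy":0,"wz":-27.1,"dx":-0.046,"dy":0.195,"dz":0.029,"hand":-1},{"wx":0,"wy":0,"wz":-27.1,"dx":-0.046,"dy":0.195,"dz":0.029,"hand":-1},{"wx":0,"wy":0,"wz":-27.1,"dx":-0.046,"dy":0.195,"dz":0.029,"hand":-1}]'
python3 - <<'E'
from h import *
print(held()); print(move((.547,-.0284,.1408),107.2))
E
```

```text
time: 24.1
tool_pos: [0.5458, -0.0305, 0.1514]
tool_rot: [0.001, -0.149, 0.989, -0.0]
contact_force: [-0.0, -0.2, -1.8]
gripper_width: 0.507
('front x', np.float64(0.0461), 'y mid at x 21,39', [np.float64(-0.0009), np.float64(-0.0009)], 'top z', np.float64(-0.0037))
{'dx': -0.0017, 'dy': 0.0015, 'dz': 0.0106, 'wx': -0.0359, 'wy': 0.065, 'wz': -0.0372}
```

```bash
python3 -m pendant '[{"wx":0,"wy":0,"wz":0,"dx":0,"dy":0.0015,"dz":0.002,"hand":-1},{"wx":0,"wy":0,"wz":0,"dx":0,"dy":0.0015,"dz":0.004,"hand":-1},{"wx":0,"wy":0,"wz":0,"dx":0,"dy":0.0015,"dz":0.005,"hand":-1},{"wx":0,"wy":0,"wz":0,"dx":0,"dy":0.0015,"dz":0.006,"hand":-1},{"wx":0,"wy":0,"wz":0,"dx":0,"dy":0.0015,"dz":0.007,"hand":-1},{"wx":0,"wy":0,"wz":0,"dx":0,"dy":0.0015,"dz":0.008,"hand":-1},{"wx":0,"wy":0,"wz":0,"dx":0,"dy":0.0015,"dz":0.009,"hand":-1},{"wx":0,"wy":0,"wz":0,"dx":0,"dy":0.0015,"dz":0.009,"hand":-1},{"wx":0,"wy":0,"wz":0,"dx":0,"dy":0.0015,"dz":0.009,"hand":-1},{"wx":0,"wy":0,"wz":0,"dx":0,"dy":0.0015,"dz":0.009,"hand":-1}]'
```

```text
time: 24.98
tool_pos: [0.5451, -0.0284, 0.1418]
tool_rot: [0.0, -0.15, 0.989, -0.0]
contact_force: [-0.3, -0.4, -1.5]
gripper_width: 0.509
```

```bash
python3 -m pendant '[{"wx":0,"wy":0,"wz":0,"dx":0,"dy":0,"dz":0.0005,"hand":-1},{"wx":0,"wy":0,"wz":0,"dx":0,"dy":0,"dz":0.001,"hand":-1},{"wx":0,"wy":0,"wz":0,"dx":0,"dy":0,"dz":0.001,"hand":-1},{"wx":0,"wy":0,"wz":0,"dx":0,"dy":0,"dz":0.001,"hand":-1}]'
```

```text
time: 25.32
tool_pos: [0.5451, -0.0285, 0.1408]
tool_rot: [0.0, -0.15, 0.989, -0.0]
contact_force: [-0.6, 0.3, -1.5]
gripper_width: 0.508
```

```bash
python3 -m pendant '[{"wx":0,"wy":0,"wz":0,"dx":0,"dy":0,"dz":0.0004,"hand":-1},{"wx":0,"wy":0,"wz":0,"dx":0,"dy":0,"dz":0.0008,"hand":-1},{"wx":0,"wy":0,"wz":0,"dx":0,"dy":0,"dz":0.0008,"hand":-1},{"wx":0,"wy":0,"wz":0,"dx":0,"dy":0,"dz":0.0008,"hand":-1}]'
```

```text
time: 25.65
tool_pos: [0.5451, -0.0285, 0.1407]
tool_rot: [0.0, -0.15, 0.989, -0.0]
contact_force: [-4.4, -0.1, 6.5]
gripper_width: 0.51
```

```bash
python3 -m pendant '[{"wx":0,"wy":0,"wz":0,"dx":0,"dy":0,"dz":0,"hand":0.4},{"wx":0,"wy":0,"wz":0,"dx":0,"dy":0,"dz":0,"hand":0.6},{"wx":0,"wy":0,"wz":0,"dx":0,"dy":0,"dz":0,"hand":0.6},{"wx":0,"wy":0,"wz":0,"dx":0,"dy":0,"dz":0,"hand":0.6},{"wx":0,"wy":0,"wz":0,"dx":0,"dy":0,"dz":-0.01,"hand":1},{"wx":0,"wy":0,"wz":0,"dx":0,"dy":0,"dz":-0.03,"hand":1},{"wx":0,"wy":0,"wz":0,"dx":0,"dy":0,"dz":-0.06,"hand":1},{"wx":0,"wy":0,"wz":0,"dx":0,"dy":-0.03,"dz":-0.08,"hand":1},{"wx":0,"wy":0,"wz":0,"dx":0.01,"dy":-0.065,"dz":-0.08,"hand":1},{"wx":0,"wy":0,"wz":0,"dx":0.01,"dy":-0.1,"dz":-0.08,"hand":1},{"wx":0,"wy":0,"wz":0,"dx":0.01,"dy":-0.135,"dz":-0.08,"hand":1},{"wx":0,"wy":0,"wz":0,"dx":0.01,"dy":-0.17,"dz":-0.08,"hand":1},{"wx":0,"wy":0,"wz":0,"dx":0.01,"dy":-0.2,"dz":-0.08,"hand":1},{"wx":0,"wy":0,"wz":0,"dx":0.01,"dy":-0.218,"dz":-0.08,"hand":1},{"wx":0,"wy":0,"wz":0,"dx":0.01,"dy":-0.218,"dz":-0.08,"hand":1},{"wx":0,"wy":0,"wz":0,"dx":0.01,"dy":-0.218,"dz":-0.08,"hand":1},{"wx":0,"wy":0,"wz":0,"dx":0.01,"dy":-0.218,"dz":-0.08,"hand":1},{"wx":0,"wy":0,"wz":0,"dx":0.01,"dy":-0.218,"dz":-0.08,"hand":1}]';  python3 - <<'E'
from h import *
p,P,ok=cloud("wrist"); cv2.imwrite("pics/w4.png",p[:,:,::-1])
c=(.597,-.245)
for lo,hi in ((.008,.06),(.036,.06),(.008,.036)): print(rect(P,ok,c,lo,hi,.09))
p,P,ok=cloud("top"); print(rect(P,ok,(.546,-.029),.135,.17,.1)); print(rect(P,ok,c,.01,.06,.09)); print(sensors.state()["joint_pos"].round(2),pose()[:3,3])
E
```

```text
time: 27.15
tool_pos: [0.5998, -0.2385, 0.2202]
tool_rot: [0.0, -0.15, 0.989, 0.0]
contact_force: [0.2, -0.2, 0.3]
gripper_width: 0.998
(array([ 596.6, -255.5], dtype=float32), 68.0, array([75. , 44.2], dtype=float32), 42.9, 2863)
(array([ 605. , -234.7], dtype=float32), 158.3, array([44.2, 30.1], dtype=float32), 44.6, 1518)
(array([ 595.4, -256.1], dtype=float32), 68.5, array([72.9, 42.1], dtype=float32), 32.8, 1279)
(array([545.6, -29.2], dtype=float32), 17.0, array([90.9, 46.2], dtype=float32), 144.7, 1097)
None
[-0.49  0.11  1.57  0.    1.46 -2.37] [ 0.59990329 -0.23850119  0.22019277]
```

View pics/w4.png

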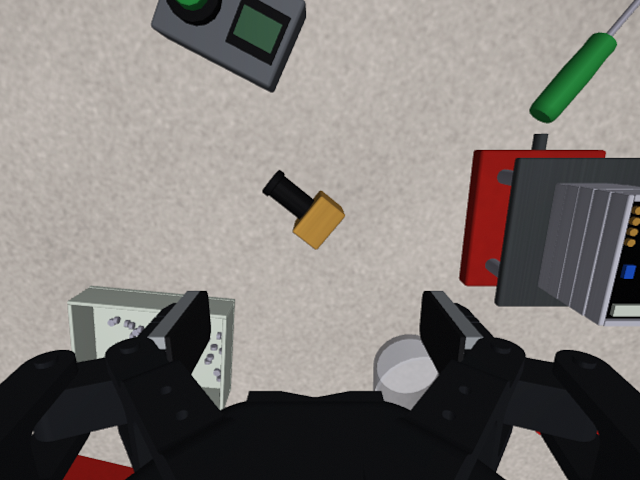

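```bash
cat >> h.py <<'E'
def ori(yaw,tilt):
    a=np.radians(yaw); y=np.array([np.cos(a),np.sin(a),0]); z=np.array([0,0,-1.]); x=np.cross(y,z)
    return R.from_matrix(np.stack([x,y,z],1))*R.from_euler("y",tilt,degrees=True)
E
python3 -m pendant '[{"wx":0,"wy":0,"wz":7,"dx":0,"dy":0,"dz":0,"hand":1},{"wx":0,"wy":0,"wz":14,"dx":0.003,"dy":-0.003,"dz":0,"hand":1},{"wx":0,"wy":0,"wz":21,"dx":0.006,"dy":-0.006,"dz":0,"hand":1},{"wx":0,"wy":0,"wz":28,"dx":0.009,"dy":-0.009,"dz":0,"hand":1},{"wx":0,"wy":0,"wz":35,"dx":0.012,"dy":-0.012,"dz":0,"hand":1},{"wx":0,"wy":0,"wz":42,"dx":0.015,"dy":-0.015,"dz":0,"hand":1},{"wx":0,"wy":0,"wz":49,"dx":0.018,"dy":-0.018,"dz":0,"hand":1},{"wx":0,"wy":0,"wz":56,"dx":0.02,"dy":-0.02,"dz":0,"hand":1},{"wx":0,"wy":0,"wz":63,"dx":0.02,"dy":-0.02,"dz":0,"hand":1},{"wx":0,"wy":0,"wz":70,"dx":0.02,"dy":-0.02,"dz":0,"hand":1},{"wx":0,"wy":0,"wz":77,"dx":0.02,"dy":-0.02,"dz":0,"hand":1},{"wx":0,"wy":0,"wz":84,"dx":0.02,"dy":-0.02,"dz":0,"hand":1},{"wx":0,"wy":0,"wz":91,"dx":0.02,"dy":-0.02,"dz":0,"hand":1},{"wx":0,"wy":0,"wz":98,"dx":0.02,"dy":-0.02,"dz":0,"hand":1},{"wx":0,"wy":0,"wz":105,"dx":0.02,"dy":-0.02,"dz":0,"hand":1},{"wx":0,"wy":0,"wz":112,"dx":0.02,"dy":-0.02,"dz":0,"hand":1},{"wx":0,"wy":0,"wz":119,"dx":0.02,"dy":-0.02,"dz":0,"hand":1},{"wx":0,"wy":0,"wz":126,"dx":0.02,"dy":-0.02,"dz":0,"hand":1},{"wx":0,"wy":0,"wz":129,"dx":0.02,"dy":-0.02,"dz":0,"hand":1},{"wx":0,"wy":0,"wz":129,"dx":0.02,"dy":-0.02,"dz":0,"hand":1}]'
python3 -c "
from h import *
print(sensors.state()['joint_pos'].round(2))
print(move((.5748,-.3094,.095),R_goal=ori(-21.9,33)))"
```

```text
time: 28.92
tool_pos: [0.5868, -0.2638, 0.2201]
tool_rot: [0.0, 0.828, 0.561, 0.0]
contact_force: [0.2, 0.0, 0.0]
gripper_width: 0.998
[-0.54  0.1   1.58  0.    1.46 -0.16]
{'dx': -0.0468, 'dy': 0.0058, 'dz': 0.1251, 'wx': -0.0271, 'wy': 32.9981, 'wz': 0.1254}
```

```bash
python3 -m pendant '[{"wx":0,"wy":7,"wz":0,"dx":-0.01,"dy":0.0058,"dz":0.02,"hand":1},{"wx":0,"wy":14,"wz":0,"dx":-0.02,"dy":0.0058,"dz":0.04,"hand":1},{"wx":0,"wy":21,"wz":0,"dx":-0.03,"dy":0.0058,"dz":0.06,"hand":1},{"wx":0,"wy":28,"wz":0,"dx":-0.04,"dy":0.0058,"dz":0.08,"hand":1},{"wx":0,"wy":33,"wz":0,"dx":-0.047,"dy":0.0058,"dz":0.1,"hand":1},{"wx":0,"wy":33,"wz":0,"dx":-0.047,"dy":0.0058,"dz":0.11,"hand":1},{"wx":0,"wy":33,"wz":0,"dx":-0.047,"dy":0.0058,"dz":0.125,"hand":1},{"wx":0,"wy":33,"wz":0,"dx":-0.047,"dy":0.0058,"dz":0.125,"hand":1},{"wx":0,"wy":33,"wz":0,"dx":-0.047,"dy":0.0058,"dz":0.125,"hand":1},{"wx":0,"wy":33,"wz":0,"dx":-0.047,"dy":0.0058,"dz":0.125,"hand":1},{"wx":0,"wy":33,"wz":0,"dx":-0.047,"dy":0.0058,"dz":0.125,"hand":1}]'
python3 - <<'E'
from h import *
print(sensors.state()['joint_pos'].round(2)); 
p,P,ok=cloud("wrist"); cv2.imwrite("pics/w5.png",p[:,:,::-1])
c=(.597,-.245)
for lo,hi in ((.008,.06),(.036,.06)): print(rect(P,ok,c,lo,hi,.06))
print(move((.5952,-.2589,.0111),R_goal=ori(-21.9,33)))
E
```

```text
time: 29.83
tool_pos: [0.5761, -0.3102, 0.0972]
tool_rot: [-0.158, 0.793, 0.539, 0.235]
contact_force: [-0.4, -0.5, 0.7]
gripper_width: 1.0
[-0.82  0.35  1.58  0.52  1.49 -0.56]
(array([ 595.9, -256. ], dtype=float32), 68.4, array([74.6, 44. ], dtype=float32), 36.4, 5967)
(array([ 604.2, -235.2], dtype=float32), 158.4, array([44. , 29.9], dtype=float32), 44.4, 2958)
{'dx': -0.0006, 'dy': -0.0014, 'dz': 0.102, 'wx': 0.0499, 'wy': 0.0988, 'wz': 0.2816}
```

View pics/w5.png

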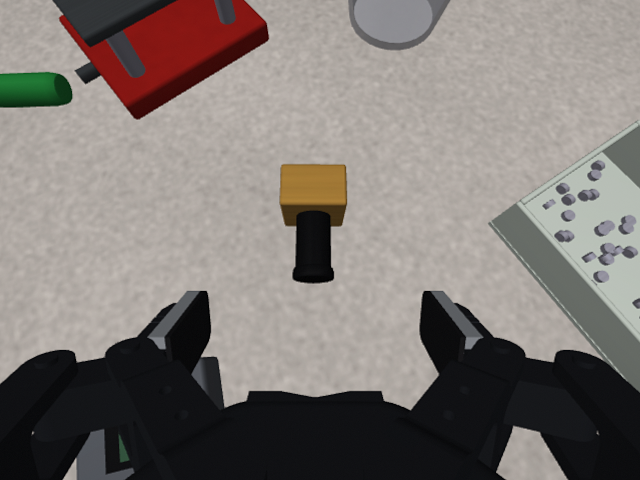

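```bash
python3 -m pendant '[{"wx":0,"wy":0,"wz":0,"dx":-0.0006,"dy":-0.001,"dz":0.03,"hand":1},{"wx":0,"wy":0,"wz":0,"dx":-0.0006,"dy":-0.001,"dz":0.06,"hand":1},{"wx":0,"wy":0,"wz":0,"dx":-0.0006,"dy":-0.001,"dz":0.08,"hand":1},{"wx":0,"wy":0,"wz":0,"dx":-0.0006,"dy":-0.001,"dz":0.095,"hand":1},{"wx":0,"wy":0,"wz":0,"dx":-0.0006,"dy":-0.001,"dz":0.101,"hand":1},{"wx":0,"wy":0,"wz":0,"dx":-0.0006,"dy":-0.001,"dz":0.101,"hand":1},{"wx":0,"wy":0,"wz":0,"dx":-0.0006,"dy":-0.001,"dz":0.101,"hand":1},{"wx":0,"wy":0,"wz":0,"dx":-0.0006,"dy":-0.001,"dz":0.101,"hand":1}]'
python3 -c "
from h import *
print(move((.5945,-.2594,.0111),R_goal=ori(-21.6,33)))"
```

```text
time: 30.55
tool_pos: [0.595, -0.2609, 0.0116]
tool_rot: [-0.158, 0.794, 0.538, 0.236]
contact_force: [0.1, -0.2, -0.3]
gripper_width: 1.001
{'dx': 0.0007, 'dy': -0.001, 'dz': 0.0011, 'wx': 0.269, 'wy': 0.0671, 'wz': -0.0909}
```

Within about 1 mm, so I'll close the gripper.

```bash
python3 -m pendant '[{"wx":0,"wy":0,"wz":0,"dx":0.0007,"dy":-0.001,"dz":0.001,"hand":-1},{"wx":0,"wy":0,"wz":0,"dx":0.0007,"dy":-0.001,"dz":0.001,"hand":-1},{"wx":0,"wy":0,"wz":0,"dx":0.0007,"dy":-0.001,"dz":0.001,"hand":-1},{"wx":0,"wy":0,"wz":0,"dx":0.0007,"dy":-0.001,"dz":0.001,"hand":-1},{"wx":0,"wy":0,"wz":0,"dx":0.0007,"dy":-0.001,"dz":0.001,"hand":-1},{"wx":0,"wy":0,"wz":0,"dx":0.0007,"dy":-0.001,"dz":0.001,"hand":-1},{"wx":0,"wy":0,"wz":0,"dx":0.0007,"dy":-0.001,"dz":0.001,"hand":-1},{"wx":0,"wy":0,"wz":0,"dx":0.0007,"dy":-0.001,"dz":0.001,"hand":-1},{"wx":0,"wy":0,"wz":0,"dx":0.0007,"dy":-0.001,"dz":0.001,"hand":-1},{"wx":0,"wy":0,"wz":0,"dx":0.0007,"dy":-0.001,"dz":0.001,"hand":-1},{"wx":0,"wy":0,"wz":0,"dx":0.0007,"dy":-0.001,"dz":0.001,"hand":-1}]'
```

```text
time: 31.47
tool_pos: [0.5938, -0.2584, 0.0098]
tool_rot: [-0.159, 0.794, 0.538, 0.235]
contact_force: [0.4, -2.1, 3.4]
gripper_width: 0.265
```

```bash
python3 -m pendant '[{"wx":0,"wy":0,"wz":0,"dx":0.0055,"dy":0,"dz":-0.0084,"hand":-1},{"wx":0,"wy":0,"wz":0,"dx":0.0163,"dy":0,"dz":-0.025,"hand":-1},{"wx":0,"wy":0,"wz":0,"dx":0.0327,"dy":0,"dz":-0.05,"hand":-1},{"wx":0,"wy":0,"wz":0,"dx":0.049,"dy":0,"dz":-0.0755,"hand":-1},{"wx":0,"wy":0,"wz":0,"dx":0.0654,"dy":0,"dz":-0.1,"hand":-1},{"wx":0,"wy":0,"wz":0,"dx":0.0817,"dy":0,"dz":-0.126,"hand":-1},{"wx":0,"wy":0,"wz":0,"dx":0.098,"dy":0,"dz":-0.151,"hand":-1},{"wx":0,"wy":0,"wz":0,"dx":0.114,"dy":0,"dz":-0.176,"hand":-1},{"wx":0,"wy":0,"wz":0,"dx":0.131,"dy":0,"dz":-0.201,"hand":-1},{"wx":0,"wy":0,"wz":0,"dx":0.147,"dy":0,"dz":-0.226,"hand":-1},{"wx":0,"wy":0,"wz":0,"dx":0.147,"dy":0,"dz":-0.226,"hand":-1},{"wx":0,"wy":0,"wz":0,"dx":0.147,"dy":0,"dz":-0.226,"hand":-1},{"wx":0,"wy":0,"wz":0,"dx":0.147,"dy":0,"dz":-0.226,"hand":-1}]'
python3 - <<'E'
from h import *
p,P,ok=cloud("wrist"); cv2.imwrite("pics/w6.png",p[:,:,::-1])
R0=rot(sensors.state()["tool_rot"])
print(move((.52,-.10,.28),R_goal=ori(-21.6,0))); print(sensors.state()["joint_pos"].round(2))
E
```

```text
time: 32.55
tool_pos: [0.5924, -0.2573, 0.2759]
tool_rot: [-0.161, 0.794, 0.537, 0.234]
contact_force: [0.1, -0.2, -5.3]
gripper_width: 0.263
{'dx': 0.102, 'dy': -0.1254, 'dz': 0.0613, 'wx': -0.2873, 'wy': -33.0505, 'wz': -0.287}
[-0.75  0.16  1.51  0.54  1.7  -0.36]
```

View pics/w6.png

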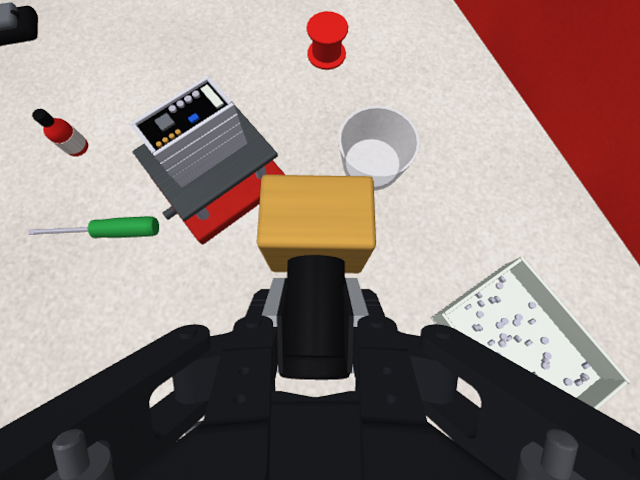

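```bash
cat >> h.py <<'E'
def foot(Rg=None):
    """held weight's foot in the tool frame: upper side face's normal, tilt, and extents along axis"""
    T=pose(); p,P,ok=cloud("wrist"); Q=(P-T[:3,3])@T[:3,:3]
    h=cv2.cvtColor(p,cv2.COLOR_RGB2HSV); m=ok&(h[...,0]>12)&(h[...,0]<28)&(h[...,1]>110)&(np.linalg.norm(Q,axis=-1)<.1)
    A=Q[m]; n0=np.array([.545,0,-.839]); c=np.percentile(A@n0,70); 
    for _ in range(4):
        S=A[abs(A@n0-c)<.004]; mu=S.mean(0); n=np.linalg.svd(S-mu,full_matrices=False)[2][2]; n0=n if n@n0>0 else -n; c=mu@n0
    ax=np.cross(n0,[0,1,0]); ax/=np.linalg.norm(ax); S=A[abs(A@n0-c)<.0025]  # axis candidate
    if ax[0]>0: ax=-ax
    t=S@ax; return dict(n=n0.round(3),ax=ax.round(3),theta=np.degrees(np.arctan2(-ax[2],-ax[0])).round(2),s=np.percentile(t,[.5,99.5]).round(4),y=np.percentile(S[:,1],[.5,99.5]).round(4),c=round(float(c),4),N=len(S))
E
python3 -c "
from h import *
print(foot())"
```

```text
{'n': array([ 0.532,  0.002, -0.846]), 'ax': array([-0.846,  0.   , -0.532]), 'theta': np.float64(32.17), 's': array([-0.0416, -0.0121]), 'y': array([-0.0212,  0.0217]), 'c': 0.034, 'N': 8543}
```

```bash
python3 -c "
from h import *
print(move((.56,-.17,.30),R_goal=ori(-21.6,0)))
Rf=ori(107.2,-57.8); U=np.array([.545,-.0291,.148]); print((U-Rf.apply([.0416,.0002,.0119])).round(4))"
```

```text
{'dx': 0.0711, 'dy': -0.0624, 'dz': 0.0168, 'wx': -0.2984, 'wy': -33.0756, 'wz': -0.2933}
[ 0.5566 -0.0257  0.1895]
```

```bash
python3 -m pendant '[{"wx":0,"wy":-5,"wz":0,"dx":0.012,"dy":-0.01,"dz":0.003,"hand":-1},{"wx":0,"wy":-10,"wz":0,"dx":0.024,"dy":-0.02,"dz":0.006,"hand":-1},{"wx":0,"wy":-15,"wz":0,"dx":0.036,"dy":-0.03,"dz":0.009,"hand":-1},{"wx":0,"wy":-20,"wz":0,"dx":0.048,"dy":-0.04,"dz":0.012,"hand":-1},{"wx":0,"wy":-25,"wz":0,"dx":0.06,"dy":-0.05,"dz":0.015,"hand":-1},{"wx":0,"wy":-30,"wz":0,"dx":0.071,"dy":-0.06,"dz":0.017,"hand":-1},{"wx":0,"wy":-33,"wz":0,"dx":0.071,"dy":-0.062,"dz":0.017,"hand":-1},{"wx":0,"wy":-33,"wz":0,"dx":0.071,"dy":-0.062,"dz":0.017,"hand":-1}]'; python3 -m pendant '[{"wx":0,"wy":0,"wz":-7,"dx":0,"dy":0,"dz":0,"hand":-1},{"wx":0,"wy":0,"wz":-14,"dx":0,"dy":0,"dz":0,"hand":-1},{"wx":0,"wy":0,"wz":-21,"dx":0,"dy":0,"dz":0,"hand":-1},{"wx":0,"wy":0,"wz":-28,"dx":0,"dy":0,"dz":0,"hand":-1},{"wx":0,"wy":0,"wz":-35,"dx":0,"dy":0,"dz":0,"hand":-1},{"wx":0,"wy":0,"wz":-42,"dx":0,"dy":0,"dz":0,"hand":-1},{"wx":0,"wy":0,"wz":-49,"dx":0,"dy":0,"dz":0,"hand":-1},{"wx":0,"wy":0,"wz":-56,"dx":0,"dy":0,"dz":0,"hand":-1},{"wx":0,"wy":0,"wz":-63,"dx":0,"dy":0,"dz":0,"hand":-1},{"wx":0,"wy":0,"wz":-70,"dx":0,"dy":0,"dz":0,"hand":-1},{"wx":0,"wy":0,"wz":-77,"dx":0,"dy":0,"dz":0,"hand":-1},{"wx":0,"wy":0,"wz":-84,"dx":0,"dy":0,"dz":0,"hand":-1},{"wx":0,"wy":0,"wz":-91,"dx":0,"dy":0,"dz":0,"hand":-1},{"wx":0,"wy":0,"wz":-98,"dx":0,"dy":0,"dz":0,"hand":-1},{"wx":0,"wy":0,"wz":-105,"dx":0,"dy":0,"dz":0,"hand":-1},{"wx":0,"wy":0,"wz":-112,"dx":0,"dy":0,"dz":0,"hand":-1},{"wx":0,"wy":0,"wz":-119,"dx":0,"dy":0,"dz":0,"hand":-1},{"wx":0,"wy":0,"wz":-126,"dx":0,"dy":0,"dz":0,"hand":-1},{"wx":0,"wy":0,"wz":-129,"dx":0,"dy":0,"dz":0,"hand":-1},{"wx":0,"wy":0,"wz":-129,"dx":0,"dy":0,"dz":0,"hand":-1}]'
python3 -c "
from h import *
print(sensors.state()['joint_pos'].round(2),foot())
print(move((.5566,-.0257,.25),R_goal=ori(107.2,-57.8)))"
```

```text
time: 33.32
tool_pos: [0.5612, -0.1678, 0.3014]
tool_rot: [-0.002, 0.827, 0.562, -0.001]
contact_force: [0.5, 0.8, -4.3]
gripper_width: 0.262
time: 34.98
tool_pos: [0.5609, -0.1713, 0.3007]
tool_rot: [-0.001, -0.149, 0.989, 0.002]
contact_force: [-0.4, 0.7, -3.5]
gripper_width: 0.262
[-0.42 -0.07  1.62  0.    1.6  -2.29] {'n': array([ 0.529,  0.002, -0.848]), 'ax': array([-0.848,  0.   , -0.529]), 'theta': np.float64(31.97), 's': array([-0.0434, -0.014 ]), 'y': array([-0.0215,  0.0212]), 'c': 0.0344, 'N': 8513}
{'dx': -0.0387, 'dy': 0.1403, 'dz': 0.0516, 'wx': 0.1353, 'wy': -57.9001, 'wz': -0.2334}
```

```bash
python3 -m pendant '[{"wx":0,"wy":-6,"wz":0,"dx":-0.004,"dy":0.014,"dz":0,"hand":-1},{"wx":0,"wy":-12,"wz":0,"dx":-0.008,"dy":0.028,"dz":0,"hand":-1},{"wx":0,"wy":-18,"wz":0,"dx":-0.012,"dy":0.042,"dz":0,"hand":-1},{"wx":0,"wy":-24,"wz":0,"dx":-0.016,"dy":0.056,"dz":0,"hand":-1},{"wx":0,"wy":-30,"wz":0,"dx":-0.02,"dy":0.07,"dz":0,"hand":-1},{"wx":0,"wy":-36,"wz":0,"dx":-0.024,"dy":0.084,"dz":0.01,"hand":-1},{"wx":0,"wy":-42,"wz":0,"dx":-0.028,"dy":0.098,"dz":0.02,"hand":-1},{"wx":0,"wy":-48,"wz":0,"dx":-0.032,"dy":0.112,"dz":0.03,"hand":-1},{"wx":0,"wy":-54,"wz":0,"dx":-0.036,"dy":0.126,"dz":0.04,"hand":-1},{"wx":0,"wy":-58,"wz":0,"dx":-0.039,"dy":0.14,"dz":0.051,"hand":-1},{"wx":0,"wy":-58,"wz":0,"dx":-0.039,"dy":0.14,"dz":0.051,"hand":-1},{"wx":0,"wy":-58,"wz":0,"dx":-0.039,"dy":0.14,"dz":0.051,"hand":-1},{"wx":0,"wy":-58,"wz":0,"dx":-0.039,"dy":0.14,"dz":0.051,"hand":-1},{"wx":0,"wy":-58,"wz":0,"dx":-0.039,"dy":0.14,"dz":0.051,"hand":-1},{"wx":0,"wy":-58,"wz":0,"dx":-0.039,"dy":0.14,"dz":0.051,"hand":-1}]'
python3 - <<'E'
from h import *
print(sensors.state()['joint_pos'].round(2),foot())
p,P,ok=cloud("side"); cv2.imwrite("pics/s1.png",cv2.resize(p[110:310,200:440,::-1],None,fx=3,fy=3,interpolation=cv2.INTER_CUBIC))
v,u=np.mgrid[:480,:640]; T=pose()
# top view of weight in the hand and of the pile
p,P,ok=cloud("wrist"); cv2.imwrite("pics/w7.png",p[:,:,::-1])
E
```

```text
time: 36.28
tool_pos: [0.5588, -0.0268, 0.2559]
tool_rot: [0.481, -0.131, 0.864, 0.071]
contact_force: [0.0, 0.4, -4.0]
gripper_width: 0.264
[-0.5  -0.64  2.34  0.94  0.85 -2.81] {'n': array([ 0.523,  0.003, -0.852]), 'ax': array([-0.852,  0.   , -0.523]), 'theta': np.float64(31.56), 's': array([-0.0424, -0.0131]), 'y': array([-0.0213,  0.0214]), 'c': 0.0344, 'N': 8580}
```

View pics/s1.png

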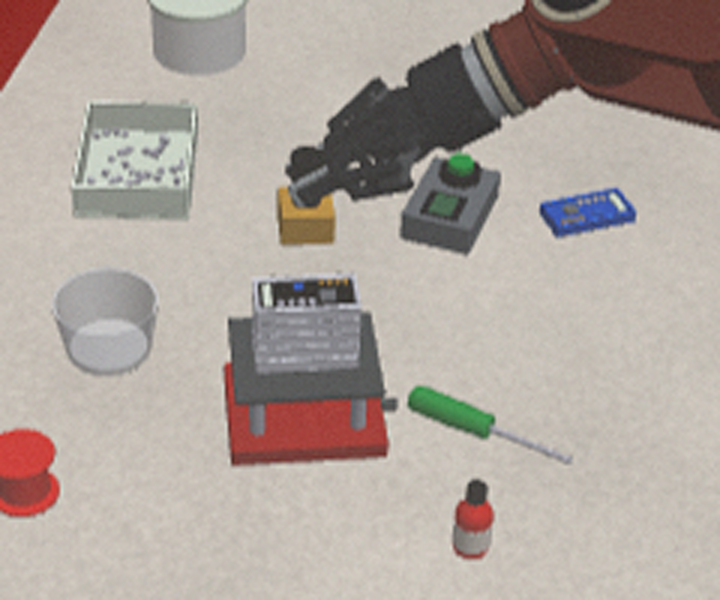

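View pics/w7.png

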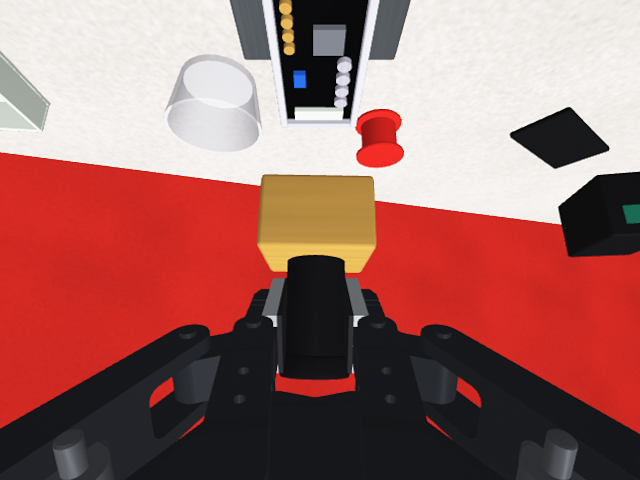

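```bash
python3 -c "
from h import *
Rf=ori(107.2,-57.6); U=np.array([.545,-.0291,.148]); g=U-Rf.apply([.0426,.0002,.0116]); T=pose()
print(g.round(4),(T[:3,:3]@[-.848,0,-.53]).round(3)); g[2]+=.012; print(move(g,R_goal=Rf)); print('down in tool',Rf.inv().apply([0,0,-1]).round(3))"
```

```text
[ 0.5575 -0.0254  0.1902] [-0.001  0.001  1.   ]
{'dx': 0.0441, 'dy': 0.001, 'dz': 0.0272, 'wx': -0.0405, 'wy': 0.4519, 'wz': 0.0657}
down in tool [ 0.844 -0.     0.536]
```

```bash
python3 -m pendant '[{"wx":0,"wy":0.4,"wz":0,"dx":0.01,"dy":0.001,"dz":0.007,"hand":-1},{"wx":0,"wy":0.4,"wz":0,"dx":0.02,"dy":0.001,"dz":0.013,"hand":-1},{"wx":0,"wy":0.4,"wz":0,"dx":0.03,"dy":0.001,"dz":0.019,"hand":-1},{"wx":0,"wy":0.4,"wz":0,"dx":0.038,"dy":0.001,"dz":0.024,"hand":-1},{"wx":0,"wy":0.4,"wz":0,"dx":0.044,"dy":0.001,"dz":0.027,"hand":-1},{"wx":0,"wy":0.4,"wz":0,"dx":0.044,"dy":0.001,"dz":0.027,"hand":-1},{"wx":0,"wy":0.4,"wz":0,"dx":0.044,"dy":0.001,"dz":0.027,"hand":-1},{"wx":0,"wy":0.4,"wz":0,"dx":0.044,"dy":0.001,"dz":0.027,"hand":-1},{"wx":0,"wy":0.4,"wz":0,"dx":0.044,"dy":0.001,"dz":0.027,"hand":-1}]'
python3 - <<'E'
from h import *
print(foot()); T=pose()
Rf=ori(107.2,-57.6); g=np.array([.5575,-.0254,.1902]); print(move(g,R_goal=Rf))
p,P,ok=cloud("wrist"); cv2.imwrite("pics/w8.png",p[:,:,::-1])
E
```

```text
time: 37.18
tool_pos: [0.5571, -0.0251, 0.2019]
tool_rot: [0.477, -0.131, 0.866, 0.072]
contact_force: [-0.6, 0.2, -4.5]
gripper_width: 0.258
{'n': array([ 0.522,  0.003, -0.853]), 'ax': array([-0.853,  0.   , -0.522]), 'theta': np.float64(31.49), 's': array([-0.0567, -0.0131]), 'y': array([-0.0213,  0.0214]), 'c': 0.0344, 'N': 8726}
{'dx': 0.0098, 'dy': -0.0004, 'dz': 0.0065, 'wx': -0.035, 'wy': 0.0709, 'wz': 0.059}
```

View pics/w8.png

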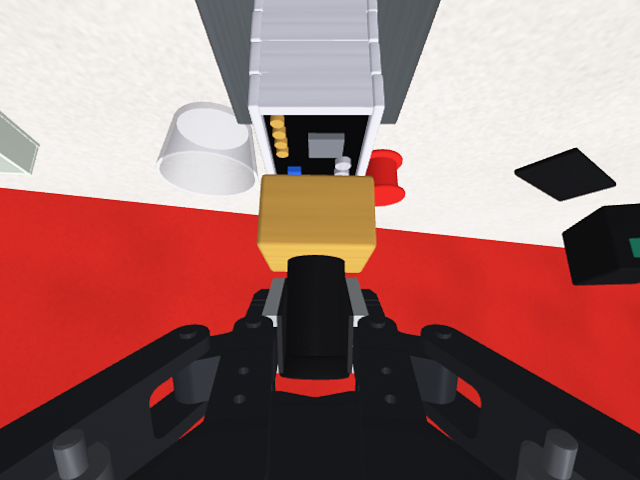

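The weight hangs upright over the pile, with the foot centred at column 317 and the pile at about 316. I'll now lower it by feel.

```bash
python3 -m pendant '[{"wx":0,"wy":0,"wz":0,"dx":0.0017,"dy":0,"dz":0.0011,"hand":-1},{"wx":0,"wy":0,"wz":0,"dx":0.0034,"dy":0,"dz":0.0021,"hand":-1},{"wx":0,"wy":0,"wz":0,"dx":0.0042,"dy":0,"dz":0.0027,"hand":-1},{"wx":0,"wy":0,"wz":0,"dx":0.0051,"dy":0,"dz":0.0032,"hand":-1},{"wx":0,"wy":0,"wz":0,"dx":0.0059,"dy":0,"dz":0.0038,"hand":-1},{"wx":0,"wy":0,"wz":0,"dx":0.0068,"dy":0,"dz":0.0043,"hand":-1},{"wx":0,"wy":0,"wz":0,"dx":0.0068,"dy":0,"dz":0.0043,"hand":-1},{"wx":0,"wy":0,"wz":0,"dx":0.0068,"dy":0,"dz":0.0043,"hand":-1}]'; python3 -m pendant '[{"wx":0,"wy":0,"wz":0,"dx":0.0008,"dy":0,"dz":0.0005,"hand":-1},{"wx":0,"wy":0,"wz":0,"dx":0.0013,"dy":0,"dz":0.0008,"hand":-1},{"wx":0,"wy":0,"wz":0,"dx":0.0013,"dy":0,"dz":0.0008,"hand":-1},{"wx":0,"wy":0,"wz":0,"dx":0.0013,"dy":0,"dz":0.0008,"hand":-1}]'
```

```text
time: 37.95
tool_pos: [0.5566, -0.0249, 0.1926]
tool_rot: [0.476, -0.131, 0.866, 0.072]
contact_force: [0.2, 0.1, -5.2]
gripper_width: 0.259
time: 38.28
tool_pos: [0.5566, -0.0249, 0.1911]
tool_rot: [0.476, -0.131, 0.866, 0.072]
contact_force: [-0.0, 0.4, -4.1]
gripper_width: 0.259
```

```bash
python3 -m pendant '[{"wx":0,"wy":0,"wz":0,"dx":0.0008,"dy":0,"dz":0.0005,"hand":-1},{"wx":0,"wy":0,"wz":0,"dx":0.0013,"dy":0,"dz":0.0008,"hand":-1},{"wx":0,"wy":0,"wz":0,"dx":0.0013,"dy":0,"dz":0.0008,"hand":-1},{"wx":0,"wy":0,"wz":0,"dx":0.0013,"dy":0,"dz":0.0008,"hand":-1}]'
```

```text
time: 38.62
tool_pos: [0.5569, -0.0249, 0.1903]
tool_rot: [0.477, -0.131, 0.866, 0.072]
contact_force: [-1.6, 0.3, -2.4]
gripper_width: 0.259
```

```bash
python3 -m pendant '[{"wx":0,"wy":0,"wz":0,"dx":0.0004,"dy":0,"dz":0.0003,"hand":-1},{"wx":0,"wy":0,"wz":0,"dx":0.0006,"dy":0,"dz":0.0004,"hand":-1},{"wx":0,"wy":0,"wz":0,"dx":0.0006,"dy":0,"dz":0.0004,"hand":-1},{"wx":0,"wy":0,"wz":0,"dx":0.0006,"dy":0,"dz":0.0004,"hand":-1}]'; python3 -c "
from h import *
for i in range(2): print(sensors.state()['contact_force'].round(1),sensors.state()['ft_torque'].round(2)); p,P,ok=cloud('wrist')"
```

```text
time: 38.95
tool_pos: [0.5571, -0.025, 0.1902]
tool_rot: [0.477, -0.131, 0.866, 0.072]
contact_force: [-1.9, 1.5, 2.0]
gripper_width: 0.261
[-1.9  1.5  2. ] [0.01 0.36 0.24]
[-1.2  0.6  2.9] [0.04 0.37 0.2 ]
```

```bash
python3 -m pendant '[{"wx":0,"wy":0,"wz":0,"dx":0,"dy":0,"dz":0,"hand":-0.4},{"wx":0,"wy":0,"wz":0,"dx":0,"dy":0,"dz":0,"hand":-0.3},{"wx":0,"wy":0,"wz":0,"dx":0,"dy":0,"dz":0,"hand":-0.1},{"wx":0,"wy":0,"wz":0,"dx":0,"dy":0,"dz":0,"hand":0.2},{"wx":0,"wy":0,"wz":0,"dx":0,"dy":0,"dz":0,"hand":0.6},{"wx":0,"wy":0,"wz":0,"dx":0,"dy":0,"dz":0,"hand":1},{"wx":0,"wy":0,"wz":0,"dx":0,"dy":0,"dz":0,"hand":1},{"wx":0,"wy":0,"wz":0,"dx":0,"dy":0,"dz":0,"hand":1},{"wx":0,"wy":0,"wz":0,"dx":0,"dy":0,"dz":0,"hand":1}]'; python3 -c "
from h import *
print(foot())"
```

```text
time: 39.8
tool_pos: [0.5566, -0.0249, 0.189]
tool_rot: [0.476, -0.131, 0.866, 0.072]
contact_force: [-1.3, 0.3, 0.5]
gripper_width: 1.003
{'n': array([ 0.52 ,  0.   , -0.854]), 'ax': array([-0.854,  0.   , -0.52 ]), 'theta': np.float64(31.34), 's': array([-0.0433, -0.0121]), 'y': array([-0.0215,  0.0212]), 'c': 0.0342, 'N': 8779}
```

Released, and the weight stands. I'll withdraw straight back along the tool axis.

```bash
python3 -m pendant '[{"wx":0,"wy":0,"wz":0,"dx":0,"dy":0,"dz":-0.01,"hand":1},{"wx":0,"wy":0,"wz":0,"dx":0,"dy":0,"dz":-0.025,"hand":1},{"wx":0,"wy":0,"wz":0,"dx":0,"dy":0,"dz":-0.045,"hand":1},{"wx":0,"wy":0,"wz":0,"dx":0,"dy":0,"dz":-0.07,"hand":1},{"wx":0,"wy":0,"wz":0,"dx":0,"dy":0,"dz":-0.095,"hand":1},{"wx":0,"wy":0,"wz":0,"dx":0,"dy":0,"dz":-0.12,"hand":1},{"wx":0,"wy":0,"wz":0,"dx":0,"dy":0,"dz":-0.12,"hand":1},{"wx":0,"wy":0,"wz":0,"dx":0,"dy":0,"dz":-0.12,"hand":1}]'
python3 - <<'E'
from h import *
print(pose()[:3,3],sensors.state()["joint_pos"].round(2))
p,P,ok=cloud("top"); cv2.imwrite("pics/t2.png",cv2.resize(p[170:380,250:540,::-1],None,fx=2.5,fy=2.5))
print(rect(P,ok,(.546,-.029),.16,.26,.05),rect(P,ok,(.546,-.029),.165,.185,.05),rect(P,ok,(.546,-.029),.135,.16,.06),rect(P,ok,(.456,-.384),.046,.07,.03))
print(move((.40,-.2,.27),R_goal=ori(107.2,0)))
E
```

```text
time: 40.52
tool_pos: [0.4598, -0.056, 0.2543]
tool_rot: [0.477, -0.131, 0.866, 0.07]
contact_force: [0.1, -0.1, -0.1]
gripper_width: 0.995
[ 0.45984639 -0.05600567  0.2542727 ] [-0.77 -1.    2.52  0.93  1.18 -2.81]
(array([545.3, -28.6], dtype=float32), 17.1, array([44.6, 44. ], dtype=float32), 178.2, 554) (array([545.3, -28.7], dtype=float32), 17.3, array([44.6, 44. ], dtype=float32), 176.7, 350) (array([517.9, -37.7], dtype=float32), 107.1, array([45.7, 32.9], dtype=float32), 144.9, 316) (array([ 456.6, -384.8], dtype=float32), 170.6, array([42.6, 41.2], dtype=float32), 52.7, 289)
{'dx': 0.0396, 'dy': -0.1206, 'dz': -0.0932, 'wx': -0.0862, 'wy': 57.6294, 'wz': -0.0241}
```

View pics/t2.png

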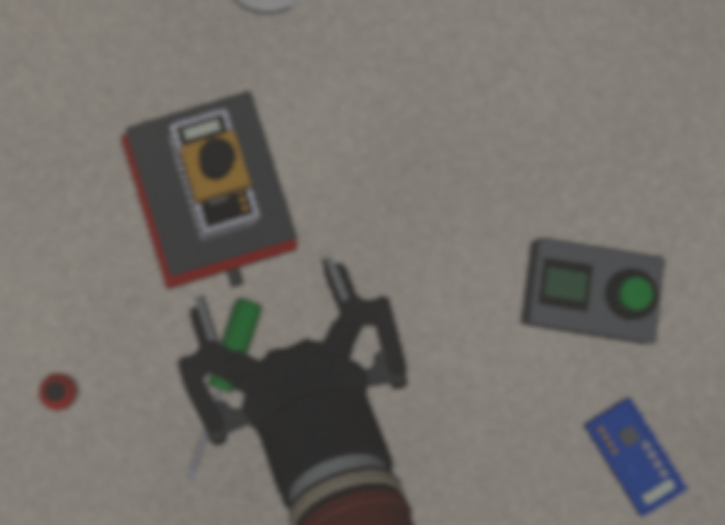

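```bash
python3 -m pendant '[{"wx":0,"wy":6,"wz":0,"dx":0,"dy":-0.012,"dz":-0.008,"hand":1},{"wx":0,"wy":12,"wz":0,"dx":0.004,"dy":-0.024,"dz":-0.016,"hand":1},{"wx":0,"wy":18,"wz":0,"dx":0.008,"dy":-0.036,"dz":-0.025,"hand":1},{"wx":0,"wy":24,"wz":0,"dx":0.012,"dy":-0.048,"dz":-0.035,"hand":0.5},{"wx":0,"wy":30,"wz":0,"dx":0.016,"dy":-0.06,"dz":-0.045,"hand":0},{"wx":0,"wy":36,"wz":0,"dx":0.02,"dy":-0.072,"dz":-0.055,"hand":-1},{"wx":0,"wy":42,"wz":0,"dx":0.025,"dy":-0.084,"dz":-0.065,"hand":-1},{"wx":0,"wy":48,"wz":0,"dx":0.03,"dy":-0.096,"dz":-0.075,"hand":-1},{"wx":0,"wy":54,"wz":0,"dx":0.035,"dy":-0.108,"dz":-0.085,"hand":-1},{"wx":0,"wy":57.6,"wz":0,"dx":0.04,"dy":-0.12,"dz":-0.093,"hand":-1},{"wx":0,"wy":57.6,"wz":0,"dx":0.04,"dy":-0.12,"dz":-0.093,"hand":-1},{"wx":0,"wy":57.6,"wz":0,"dx":0.04,"dy":-0.12,"dz":-0.093,"hand":-1},{"wx":0,"wy":57.6,"wz":0,"dx":0.04,"dy":-0.12,"dz":-0.093,"hand":-1}]'; python3 -c "
from h import *
print(move((.456,-.384,.17),95))"
```

```text
time: 41.65
tool_pos: [0.4001, -0.1981, 0.2682]
tool_rot: [0.0, -0.15, 0.989, 0.001]
contact_force: [-1.0, -0.2, 0.4]
gripper_width: 0.003
{'dx': 0.0019, 'dy': -0.1943, 'dz': 0.0979, 'wx': 0.1065, 'wy': 0.0114, 'wz': 12.2865}
```

```bash
python3 -m pendant '[{"wx":0,"wy":0,"wz":3,"dx":0,"dy":-0.033,"dz":0.01,"hand":-1},{"wx":0,"wy":0,"wz":6,"dx":0,"dy":-0.066,"dz":0.03,"hand":-1},{"wx":0,"wy":0,"wz":9,"dx":0.001,"dy":-0.1,"dz":0.05,"hand":-1},{"wx":0,"wy":0,"wz":12,"dx":0.002,"dy":-0.133,"dz":0.07,"hand":-1},{"wx":0,"wy":0,"wz":12,"dx":0.002,"dy":-0.166,"dz":0.09,"hand":-1},{"wx":0,"wy":0,"wz":12,"dx":0.002,"dy":-0.194,"dz":0.098,"hand":-1},{"wx":0,"wy":0,"wz":12,"dx":0.002,"dy":-0.194,"dz":0.098,"hand":-1},{"wx":0,"wy":0,"wz":12,"dx":0.002,"dy":-0.194,"dz":0.098,"hand":-1},{"wx":0,"wy":0,"wz":12,"dx":0.002,"dy":-0.194,"dz":0.098,"hand":-1},{"wx":0,"wy":0,"wz":12,"dx":0.002,"dy":-0.194,"dz":0.098,"hand":-1}]'
python3 - <<'E'
from h import *
p,P,ok=cloud("wrist"); h=cv2.cvtColor(p,cv2.COLOR_RGB2HSV)
m=ok&(h[...,0]>45)&(h[...,0]<80)&(h[...,1]>120)&(np.hypot(P[...,0]-.456,P[...,1]+.384)<.03)&(P[...,2]>.04)
S=P[m]; print(len(S),S.min(0).round(4),S.max(0).round(4),np.median(S,0).round(4))
z=np.percentile(S[:,2],80); t=S[S[:,2]>z-.004]; c=(t.min(0)+t.max(0))/2; print(c,np.ptp(t,axis=0)); print(finder.look_for("wrist","start_top")[:1])
print(move((c[0],c[1],.075)))
E
```

```text
time: 42.48
tool_pos: [0.4555, -0.384, 0.1725]
tool_rot: [0.001, -0.046, 0.999, -0.0]
contact_force: [0.4, -0.5, -0.1]
gripper_width: -0.005
1071 [ 0.441  -0.3998  0.0464] [ 0.4694 -0.3714  0.0602] [ 0.4537 -0.3859  0.0574]
[ 0.45557753 -0.38613585  0.05713869] [0.02765348 0.02725721 0.00602365]
[{'position': [0.4542, -0.3847, 0.0567], 'score': 0.57}]
{'dx': 0.0004, 'dy': -0.0018, 'dz': 0.0977, 'wx': -0.0878, 'wy': 0.0852, 'wz': 0.0001}
```

```bash
python3 -m pendant '[{"wx":0,"wy":0,"wz":0,"dx":0,"dy":-0.0018,"dz":0.035,"hand":-1},{"wx":0,"wy":0,"wz":0,"dx":0,"dy":-0.0018,"dz":0.07,"hand":-1},{"wx":0,"wy":0,"wz":0,"dx":0,"dy":-0.0018,"dz":0.09,"hand":-1},{"wx":0,"wy":0,"wz":0,"dx":0,"dy":-0.0018,"dz":0.102,"hand":-1},{"wx":0,"wy":0,"wz":0,"dx":0,"dy":-0.0018,"dz":0.106,"hand":-1},{"wx":0,"wy":0,"wz":0,"dx":0,"dy":-0.0018,"dz":0.106,"hand":-1},{"wx":0,"wy":0,"wz":0,"dx":0,"dy":-0.0018,"dz":0.106,"hand":-1}]';python3 -m pendant '[{"wx":0,"wy":0,"wz":0,"dx":0,"dy":0,"dz":0.003,"hand":-1},{"wx":0,"wy":0,"wz":0,"dx":0,"dy":0,"dz":0.006,"hand":-1},{"wx":0,"wy":0,"wz":0,"dx":0,"dy":0,"dz":0.009,"hand":-1},{"wx":0,"wy":0,"wz":0,"dx":0,"dy":0,"dz":0.011,"hand":-1},{"wx":0,"wy":0,"wz":0,"dx":0,"dy":0,"dz":0.013,"hand":-1},{"wx":0,"wy":0,"wz":0,"dx":0,"dy":0,"dz":0.013,"hand":-1},{"wx":0,"wy":0,"wz":0,"dx":0,"dy":0,"dz":0.013,"hand":-1}]'
```

```text
time: 43.17
tool_pos: [0.4564, -0.3875, 0.0672]
tool_rot: [0.001, -0.046, 0.999, -0.001]
contact_force: [0.9, -0.6, 0.2]
gripper_width: 0.001
time: 43.75
tool_pos: [0.4559, -0.3872, 0.0529]
tool_rot: [0.0, -0.045, 0.999, -0.0]
contact_force: [1.0, 0.2, 3.4]
gripper_width: 0.004
```

```bash
python3 -m pendant '[{"wx":0,"wy":0,"wz":0,"dx":0,"dy":0,"dz":0.001,"hand":-1},{"wx":0,"wy":0,"wz":0,"dx":0,"dy":0,"dz":0.002,"hand":-1},{"wx":0,"wy":0,"wz":0,"dx":0,"dy":0,"dz":0.0025,"hand":-1},{"wx":0,"wy":0,"wz":0,"dx":0,"dy":0,"dz":0.0025,"hand":-1},{"wx":0,"wy":0,"wz":0,"dx":0,"dy":0,"dz":0.0025,"hand":-1}]'
```

```text
time: 44.17
tool_pos: [0.4559, -0.3872, 0.051]
tool_rot: [0.0, -0.045, 0.999, -0.0]
contact_force: [-0.5, 0.1, 7.8]
gripper_width: 0.003
```

```bash
python3 -m pendant '[{"wx":0,"wy":0,"wz":0,"dx":0,"dy":0,"dz":0.001,"hand":-1},{"wx":0,"wy":0,"wz":0,"dx":0,"dy":0,"dz":0.001,"hand":-1},{"wx":0,"wy":0,"wz":0,"dx":0,"dy":0,"dz":0.001,"hand":-1},{"wx":0,"wy":0,"wz":0,"dx":0,"dy":0,"dz":0.001,"hand":-1}]'; python3 -m pendant '[{"wx":0,"wy":0,"wz":0,"dx":0,"dy":0,"dz":-0.005,"hand":-1},{"wx":0,"wy":0,"wz":0,"dx":0,"dy":0,"dz":-0.015,"hand":-1},{"wx":0,"wy":0,"wz":0,"dx":0,"dy":0,"dz":-0.04,"hand":-1},{"wx":0,"wy":0,"wz":0,"dx":0,"dy":0,"dz":-0.08,"hand":-1},{"wx":0,"wy":0,"wz":0,"dx":0,"dy":0,"dz":-0.12,"hand":-1},{"wx":0,"wy":0,"wz":0,"dx":0,"dy":0,"dz":-0.16,"hand":-1},{"wx":0,"wy":0,"wz":0,"dx":0,"dy":0,"dz":-0.16,"hand":-1},{"wx":0,"wy":0,"wz":0,"dx":0,"dy":0,"dz":-0.16,"hand":-1},{"wx":0,"wy":0,"wz":0,"dx":0,"dy":0,"dz":-0.16,"hand":-1}]'
python3 - <<'E'
from h import *
p,P,ok=cloud("top")
print(rect(P,ok,(.546,-.029),.16,.26,.05),rect(P,ok,(.546,-.029),.165,.185,.05),rect(P,ok,(.546,-.029),.21,.26,.05))
p,P,ok=cloud("side"); cv2.imwrite("pics/s2.png",cv2.resize(p[110:330,180:450,::-1],None,fx=2.9,fy=2.7,interpolation=cv2.INTER_CUBIC))
E
```

```text
time: 44.5
tool_pos: [0.456, -0.3873, 0.0509]
tool_rot: [0.0, -0.045, 0.999, -0.0]
contact_force: [-3.6, 2.5, 11.0]
gripper_width: -0.001
time: 45.25
tool_pos: [0.455, -0.3862, 0.2081]
tool_rot: [-0.001, -0.045, 0.999, 0.001]
contact_force: [-0.4, -0.2, -0.8]
gripper_width: 0.001
None None None
```

View pics/s2.png

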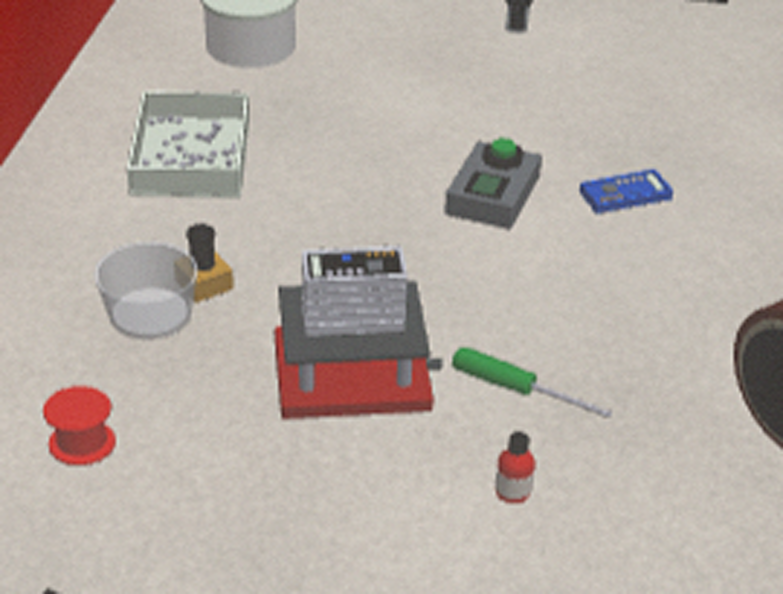

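The side view shows the weight has been knocked off the pile. It now stands upright on the bench by the tub, at about (203,265) in the crop, and the pile looks intact. I'll measure it, put it back and press the button again.

Run:
```python
from h import *
p,P,ok=cloud("top"); 
print([ (r["position"],r["score"]) for r in finder.look_for("top","weight")][:2])
print("pile",rect(P,ok,(.546,-.029),.135,.17,.07))
h=cv2.cvtColor(p,cv2.COLOR_RGB2HSV); m=ok&(h[...,0]>12)&(h[...,0]<28)&(h[...,1]>100)&(abs(P[...,1]+.12)<.15)&(P[...,0]>.45)&(P[...,0]<.8)&(P[...,2]>.01)
S=P[m]; print(len(S),S.mean(0).round(4)); c=S.mean(0)[:2]
for lo,hi in ((.02,.09),(.022,.04),(.06,.09)): print(rect(P,ok,c,lo,hi,.045))
cv2.imwrite("pics/t3.png",cv2.resize(p[110:300,250:540,::-1],None,fx=2.6,fy=2.6))
print(move((.62,-.12,.26),107))
```

```text
[([0.7113, -0.1293, 0.0306], 0.62)]
pile (array([545.3, -29.3], dtype=float32), 17.2, array([90.5, 46.4], dtype=float32), 144.7, 1100)
266 [ 0.6964 -0.1239  0.0409]
(array([ 717.9, -123.2], dtype=float32), 68.5, array([72.6, 45.2], dtype=float32), 34.3, 486)
(array([ 718.9, -132.6], dtype=float32), 44.0, array([43.8, 43.2], dtype=float32), 30.5, 254)
(array([ 719.5, -133.3], dtype=float32), 80.8, array([26.5, 25.8], dtype=float32), 75.4, 139)
{'dx': -0.1887, 'dy': 0.2499, 'dz': -0.0534, 'wx': 0.2193, 'wy': -0.1355, 'wz': -11.795}
```

View pics/t3.png

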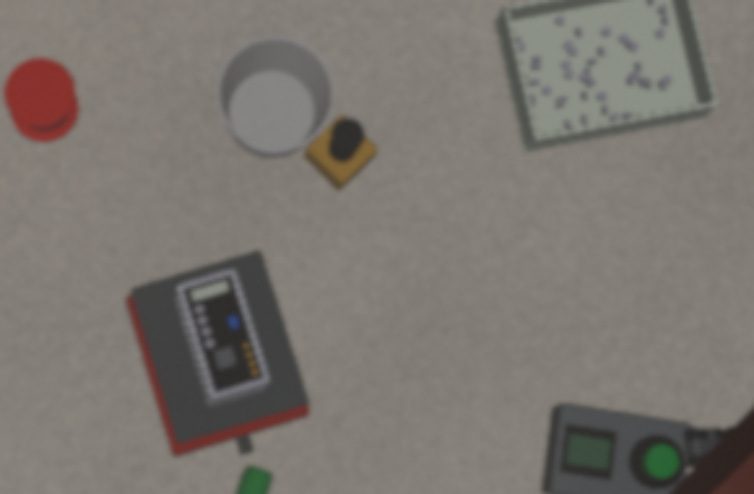

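```bash
python3 -c "
from h import *
print(move((.719,-.133,.2),134))"
```

```text
{'dx': -0.2863, 'dy': 0.2277, 'dz': 0.0062, 'wx': 0.2491, 'wy': -0.0819, 'wz': -38.7949}
```

```bash
python3 -m pendant '[{"wx":0,"wy":0,"wz":-4,"dx":-0.028,"dy":0.022,"dz":0,"hand":0.1},{"wx":0,"wy":0,"wz":-8,"dx":-0.056,"dy":0.045,"dz":0,"hand":0.1},{"wx":0,"wy":0,"wz":-12,"dx":-0.085,"dy":0.068,"dz":0,"hand":0.1},{"wx":0,"wy":0,"wz":-16,"dx":-0.114,"dy":0.091,"dz":0,"hand":0.1},{"wx":0,"wy":0,"wz":-20,"dx":-0.143,"dy":0.114,"dz":0,"hand":0.1},{"wx":0,"wy":0,"wz":-24,"dx":-0.172,"dy":0.137,"dz":0,"hand":0.1},{"wx":0,"wy":0,"wz":-28,"dx":-0.2,"dy":0.16,"dz":0,"hand":0.1},{"wx":0,"wy":0,"wz":-32,"dx":-0.229,"dy":0.182,"dz":0,"hand":0.1},{"wx":0,"wy":0,"wz":-36,"dx":-0.258,"dy":0.205,"dz":0,"hand":0.1},{"wx":0,"wy":0,"wz":-38.8,"dx":-0.286,"dy":0.228,"dz":0.006,"hand":0.1},{"wx":0,"wy":0,"wz":-38.8,"dx":-0.286,"dy":0.228,"dz":0.006,"hand":0.1},{"wx":0,"wy":0,"wz":-38.8,"dx":-0.286,"dy":0.228,"dz":0.006,"hand":0.1},{"wx":0,"wy":0,"wz":-38.8,"dx":-0.286,"dy":0.228,"dz":0.006,"hand":0.1},{"wx":0,"wy":0,"wz":-38.8,"dx":-0.286,"dy":0.228,"dz":0.006,"hand":0.1}]'
python3 - <<'E'
from h import *
p,P,ok=cloud("wrist"); cv2.imwrite("pics/w9.png",p[:,:,::-1])
c=(.719,-.133)
for lo,hi in ((.023,.04),(.06,.09)): print(rect(P,ok,c,lo,hi,.035))
h=cv2.cvtColor(p,cv2.COLOR_RGB2HSV); m=ok&(h[...,0]>12)&(h[...,0]<28)&(h[...,1]>100)&(np.hypot(P[...,0]-.719,P[...,1]+.133)<.05)&(P[...,2]>.024)&(P[...,2]<.04)
b=cv2.minAreaRect((P[m][:,:2]*1000).astype(np.float32)); print("foot",b)
t=ok&(P[...,2]>.05)&(P[...,2]<.075)&(np.hypot(P[...,0]-.719,P[...,1]+.133)>.03)&(np.hypot(P[...,0]-.74,P[...,1]+.06)<.08)
if t.sum()>20: print("tub rim",cv2.minEnclosingCircle((P[t][:,:2]*1000).astype(np.float32)),t.sum())
E
```

```text
time: 46.62
tool_pos: [0.7188, -0.1346, 0.2021]
tool_rot: [-0.001, -0.374, 0.927, 0.0]
contact_force: [0.4, -0.3, 0.1]
gripper_width: 0.55
(array([ 718.9, -131.1], dtype=float32), 134.8, array([47.7, 47.3], dtype=float32), 30.5, 1374)
(array([ 718.7, -133.6], dtype=float32), 136.1, array([27.1, 26.5], dtype=float32), 75.5, 933)
foot ((718.6925659179688, -133.59117126464844), (43.47808837890625, 43.045780181884766), 45.06613540649414)
tub rim ((757.7633056640625, -75.52718353271484), 49.932456970214844) 1746
```

View pics/w9.png

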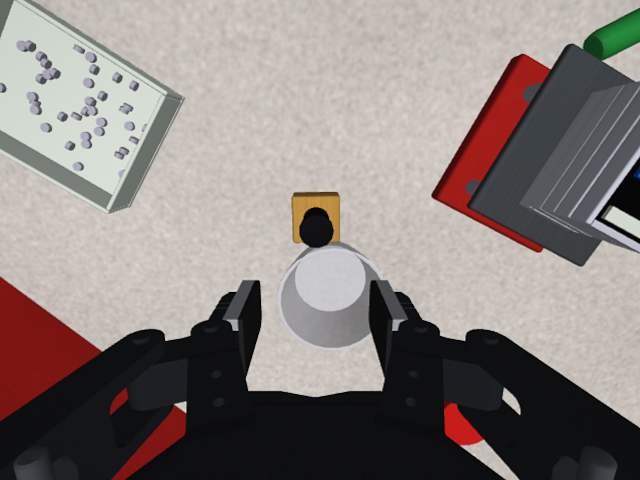

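The weight stands upright at (718.7, -133.6) with the foot at 45°, and the tub is off to the side of the jaw line. I'll grip the knob from above.

```bash
python3 -c "
from h import *
print(move((.7187,-.1336,.046),135))"
```

```text
{'dx': -0.0007, 'dy': 0.001, 'dz': 0.1566, 'wx': 0.0197, 'wy': -0.0242, 'wz': -1.0844}
```

```bash
python3 -m pendant '[{"wx":0,"wy":0,"wz":-1.1,"dx":0,"dy":0.001,"dz":0.035,"hand":0.1},{"wx":0,"wy":0,"wz":-1.1,"dx":0,"dy":0.001,"dz":0.07,"hand":0.1},{"wx":0,"wy":0,"wz":-1.1,"dx":0,"dy":0.001,"dz":0.1,"hand":0.1},{"wx":0,"wy":0,"wz":-1.1,"dx":0,"dy":0.001,"dz":0.125,"hand":0.1},{"wx":0,"wy":0,"wz":-1.1,"dx":0,"dy":0.001,"dz":0.145,"hand":0.1},{"wx":0,"wy":0,"wz":-1.1,"dx":0,"dy":0.001,"dz":0.155,"hand":0.1},{"wx":0,"wy":0,"wz":-1.1,"dx":0,"dy":0.001,"dz":0.155,"hand":0.1},{"wx":0,"wy":0,"wz":-1.1,"dx":0,"dy":0.001,"dz":0.155,"hand":0.1},{"wx":0,"wy":0,"wz":-1.1,"dx":0,"dy":0.001,"dz":0.155,"hand":-1},{"wx":0,"wy":0,"wz":-1.1,"dx":0,"dy":0.001,"dz":0.155,"hand":-1},{"wx":0,"wy":0,"wz":-1.1,"dx":0,"dy":0.001,"dz":0.155,"hand":-1},{"wx":0,"wy":0,"wz":-1.1,"dx":0,"dy":0.001,"dz":0.155,"hand":-1},{"wx":0,"wy":0,"wz":-1.1,"dx":0,"dy":0.001,"dz":0.155,"hand":-1},{"wx":0,"wy":0,"wz":-1.1,"dx":0,"dy":0.001,"dz":0.155,"hand":-1},{"wx":0,"wy":0,"wz":-1.1,"dx":0,"dy":0.001,"dz":0.155,"hand":-1}]'
```

```text
time: 47.92
tool_pos: [0.7204, -0.1335, 0.0509]
tool_rot: [0.001, -0.384, 0.924, -0.001]
contact_force: [-2.3, 0.4, 5.9]
gripper_width: 0.296
```

```bash
python3 -m pendant '[{"wx":0,"wy":0,"wz":0,"dx":0,"dy":0,"dz":-0.01,"hand":-1},{"wx":0,"wy":0,"wz":0,"dx":0,"dy":0,"dz":-0.025,"hand":-1},{"wx":0,"wy":0,"wz":0,"dx":0,"dy":0,"dz":-0.05,"hand":-1},{"wx":0,"wy":0,"wz":0,"dx":0,"dy":0,"dz":-0.08,"hand":-1},{"wx":0,"wy":0,"wz":0,"dx":0,"dy":0,"dz":-0.11,"hand":-1},{"wx":0,"wy":0,"wz":0,"dx":0,"dy":0,"dz":-0.14,"hand":-1},{"wx":0,"wy":0,"wz":0,"dx":0,"dy":0,"dz":-0.17,"hand":-1},{"wx":0,"wy":0,"wz":0,"dx":0,"dy":0,"dz":-0.2,"hand":-1},{"wx":0,"wy":0,"wz":0,"dx":0,"dy":0,"dz":-0.22,"hand":-1},{"wx":0,"wy":0,"wz":0,"dx":0,"dy":0,"dz":-0.22,"hand":-1},{"wx":0,"wy":0,"wz":0,"dx":0,"dy":0,"dz":-0.22,"hand":-1},{"wx":0,"wy":0,"wz":0,"dx":0,"dy":0,"dz":-0.22,"hand":-1},{"wx":0,"wy":0,"wz":0,"dx":0,"dy":0,"dz":-0.22,"hand":-1}]'
cat >> h.py <<'E'
def foot2():
    """hung weight: brass shoulder face (normal to the axis) in tool frame, centre by rect of brass points"""
    T=pose(); p,P,ok=cloud("wrist"); Q=(P-T[:3,3])@T[:3,:3]
    h=cv2.cvtColor(p,cv2.COLOR_RGB2HSV); m=ok&(h[...,0]>12)&(h[...,0]<28)&(h[...,1]>100)&(np.linalg.norm(Q,axis=-1)<.08)
    S=Q[m]; z0=np.percentile(S[:,2],30); S=S[abs(S[:,2]-z0)<.006]; n=np.linalg.svd(S-S.mean(0),full_matrices=False)[2][2]; n*=np.sign(n[2])
    S=S[abs((S-S.mean(0))@n)<.002]
    return "normal",n.round(3),"shoulder z",S[:,2].mean().round(4),"x",np.percentile(S[:,0],[.5,99.5]).round(4),"y",np.percentile(S[:,1],[.5,99.5]).round(4),"rect",cv2.minAreaRect((S[:,:2]*1000).astype(np.float32)),len(S)
E
python3 -c "
from h import *
print(foot2()); print(move((.545,-.0291,.23),107.2))
p,P,ok=cloud('wrist'); cv2.imwrite('pics/w10.png',p[:,:,::-1])"
```

```text
time: 49.0
tool_pos: [0.7176, -0.1326, 0.264]
tool_rot: [-0.002, -0.384, 0.924, 0.002]
contact_force: [-0.7, -0.1, -5.4]
gripper_width: 0.296
('normal', array([-0.053,  0.022,  0.998]), 'shoulder z', np.float64(0.0202), 'x', array([-0.0067,  0.0228]), 'y', array([-0.0205,  0.0223]), 'rect', ((6.924203872680664, 0.9023323059082031), (32.07680130004883, 43.54131317138672), 0.3224453628063202), 3014)
{'dx': 0.0484, 'dy': 0.1952, 'dz': 0.0351, 'wx': 0.2409, 'wy': -0.2217, 'wz': 27.9065}
```

View pics/w10.png

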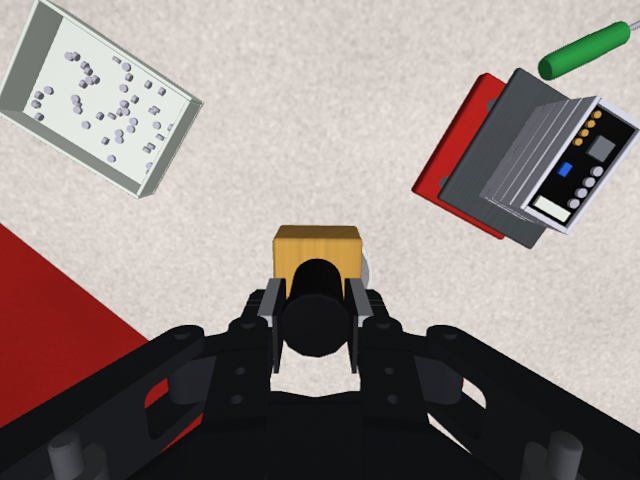

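The weight is held upright in the hand; the pile is at about (570,170) in the view. I'll carry it over the pile and measure it again there.

```bash
python3 -m pendant '[{"wx":0,"wy":0,"wz":4,"dx":0.007,"dy":0.028,"dz":0,"hand":-1},{"wx":0,"wy":0,"wz":8,"dx":0.014,"dy":0.056,"dz":0,"hand":-1},{"wx":0,"wy":0,"wz":12,"dx":0.021,"dy":0.084,"dz":0,"hand":-1},{"wx":0,"wy":0,"wz":16,"dx":0.028,"dy":0.112,"dz":0,"hand":-1},{"wx":0,"wy":0,"wz":20,"dx":0.035,"dy":0.14,"dz":0,"hand":-1},{"wx":0,"wy":0,"wz":24,"dx":0.042,"dy":0.168,"dz":0,"hand":-1},{"wx":0,"wy":0,"wz":27.9,"dx":0.048,"dy":0.195,"dz":0.015,"hand":-1},{"wx":0,"wy":0,"wz":27.9,"dx":0.048,"dy":0.195,"dz":0.035,"hand":-1},{"wx":0,"wy":0,"wz":27.9,"dx":0.048,"dy":0.195,"dz":0.035,"hand":-1},{"wx":0,"wy":0,"wz":27.9,"dx":0.048,"dy":0.195,"dz":0.035,"hand":-1},{"wx":0,"wy":0,"wz":27.9,"dx":0.048,"dy":0.195,"dz":0.035,"hand":-1},{"wx":0,"wy":0,"wz":27.9,"dx":0.048,"dy":0.195,"dz":0.035,"hand":-1}]'
python3 - <<'E'
from h import *
print(foot2()); print(move((.545,-.0291,.2),107.2)); T=pose()
p,P,ok=cloud("wrist"); Q=(P-T[:3,3])@T[:3,:3]; m=ok&(abs(P[...,2]-.147)<.006)&(np.hypot(P[...,0]-.545,P[...,1]+.029)<.06)
for b in ((.035,.044),): 
    S=Q[m&(Q[...,0]>.028)]; print("pile top: front x",np.percentile(S[:,0],99.5).round(4),"y",np.percentile(S[:,1],[.5,99.5]).round(4),len(S))
    n=np.linalg.svd(S-S.mean(0),full_matrices=False)[2][2]; print("pile normal",(n*np.sign(n[2])).round(3))
E
```

```text
time: 50.1
tool_pos: [0.5481, -0.0299, 0.2341]
tool_rot: [0.001, -0.149, 0.989, -0.0]
contact_force: [-0.4, -0.1, -4.2]
gripper_width: 0.296
('normal', array([-0.057,  0.022,  0.998]), 'shoulder z', np.float64(0.0201), 'x', array([-0.0066,  0.0225]), 'y', array([-0.0213,  0.0217]), 'rect', ((6.628087997436523, 0.2525653839111328), (43.80436325073242, 32.69784927368164), 89.06816101074219), 3023)
{'dx': 0.0028, 'dy': 0.0018, 'dz': 0.0342, 'wx': -0.0586, 'wy': 0.1008, 'wz': -0.0214}
pile top: front x 0.0485 y [-0.0215  0.0241] 2199
pile normal [ 0.127 -0.007  0.992]
```

Run:
```python
from h import *
T=pose(); p,P,ok=cloud("wrist"); Q=(P-T[:3,3])@T[:3,:3]
h=cv2.cvtColor(p,cv2.COLOR_RGB2HSV); m=ok&(h[...,0]>10)&(h[...,0]<30)&(h[...,1]>100)&(np.linalg.norm(Q,axis=-1)<.09)&(abs(Q[...,1])<.018)
S=Q[m]
for z in np.arange(.018,.056,.003):
    t=S[abs(S[:,2]-z)<.0015]
    if len(t): print(round(z,3),len(t),np.percentile(t[:,0],[2,50,98]).round(4))
k=ok&(h[...,2]<60)&(abs(Q[...,1])<.02)&(Q[...,2]<-.01)&(Q[...,2]>-.04)&(abs(Q[...,0])<.025)
S=Q[k]; z0=np.percentile(S[:,2],15); t=S[abs(S[:,2]-z0)<.003]; print("knob end",len(t),np.percentile(t,[1,99],axis=0).round(4)); n=np.linalg.svd(t-t.mean(0),full_matrices=False)[2][2]; print((n*np.sign(n[2])).round(3))
```

```text
0.018 512 [-0.0003  0.0142  0.0215]
0.021 1926 [-0.0042  0.0148  0.0224]
0.024 119 [0.0218 0.0223 0.0227]
0.027 113 [0.022  0.0224 0.0227]
0.03 96 [0.0221 0.0223 0.0227]
0.033 99 [0.0221 0.0224 0.0226]
0.036 104 [0.0221 0.0224 0.0226]
0.039 88 [0.0221 0.0224 0.0228]
0.042 82 [0.0221 0.0224 0.0227]
0.045 89 [0.0221 0.0223 0.0226]
0.048 26 [0.022  0.0222 0.0226]
knob end 276 [[-0.0087 -0.0149 -0.0361]
 [ 0.0124  0.0134 -0.0302]]
[-0.001  0.006  1.   ]
```

The foot's front face is vertical, so there is no tilt. Contact should come at about z = 0.197.

```bash
python3 -m pendant '[{"wx":0,"wy":0,"wz":0,"dx":0.0028,"dy":0.0015,"dz":0.01,"hand":-1},{"wx":0,"wy":0,"wz":0,"dx":0.0028,"dy":0.0015,"dz":0.018,"hand":-1},{"wx":0,"wy":0,"wz":0,"dx":0.0028,"dy":0.0015,"dz":0.024,"hand":-1},{"wx":0,"wy":0,"wz":0,"dx":0.0028,"dy":0.0015,"dz":0.028,"hand":-1},{"wx":0,"wy":0,"wz":0,"dx":0.0028,"dy":0.0015,"dz":0.028,"hand":-1},{"wx":0,"wy":0,"wz":0,"dx":0.0028,"dy":0.0015,"dz":0.03,"hand":-1},{"wx":0,"wy":0,"wz":0,"dx":0.0028,"dy":0.0015,"dz":0.031,"hand":-1},{"wx":0,"wy":0,"wz":0,"dx":0.0028,"dy":0.0015,"dz":0.032,"hand":-1},{"wx":0,"wy":0,"wz":0,"dx":0.0028,"dy":0.0015,"dz":0.033,"hand":-1},{"wx":0,"wy":0,"wz":0,"dx":0.0028,"dy":0.0015,"dz":0.033,"hand":-1},{"wx":0,"wy":0,"wz":0,"dx":0.0028,"dy":0.0015,"dz":0.033,"hand":-1}]';python3 -m pendant '[{"wx":0,"wy":0,"wz":0,"dx":0,"dy":0,"dz":0.001,"hand":-1},{"wx":0,"wy":0,"wz":0,"dx":0,"dy":0,"dz":0.0015,"hand":-1},{"wx":0,"wy":0,"wz":0,"dx":0,"dy":0,"dz":0.0015,"hand":-1},{"wx":0,"wy":0,"wz":0,"dx":0,"dy":0,"dz":0.0015,"hand":-1}]'
```

```text
time: 51.17
tool_pos: [0.5439, -0.0288, 0.2]
tool_rot: [0.0, -0.15, 0.989, -0.0]
contact_force: [0.2, 0.2, -4.6]
gripper_width: 0.297
time: 51.5
tool_pos: [0.5438, -0.0288, 0.1983]
tool_rot: [-0.0, -0.15, 0.989, 0.0]
contact_force: [-0.3, -0.4, -4.6]
gripper_width: 0.3
```

```bash
python3 -m pendant '[{"wx":0,"wy":0,"wz":0,"dx":0,"dy":0,"dz":0.001,"hand":-1},{"wx":0,"wy":0,"wz":0,"dx":0,"dy":0,"dz":0.0012,"hand":-1},{"wx":0,"wy":0,"wz":0,"dx":0,"dy":0,"dz":0.0012,"hand":-1},{"wx":0,"wy":0,"wz":0,"dx":0,"dy":0,"dz":0.0012,"hand":-1}]'
```

```text
time: 51.83
tool_pos: [0.544, -0.0288, 0.1977]
tool_rot: [0.0, -0.15, 0.989, -0.0]
contact_force: [-0.4, 1.4, -0.8]
gripper_width: 0.293
```

```bash
python3 -m pendant '[{"wx":0,"wy":0,"wz":0,"dx":0,"dy":0,"dz":0.0004,"hand":-1},{"wx":0,"wy":0,"wz":0,"dx":0,"dy":0,"dz":0.0004,"hand":-1},{"wx":0,"wy":0,"wz":0,"dx":0,"dy":0,"dz":0.0004,"hand":-1}]'; python3 -m pendant '[{"wx":0,"wy":0,"wz":0,"dx":0,"dy":0,"dz":0,"hand":-0.35},{"wx":0,"wy":0,"wz":0,"dx":0,"dy":0,"dz":0,"hand":-0.25},{"wx":0,"wy":0,"wz":0,"dx":0,"dy":0,"dz":0,"hand":0},{"wx":0,"wy":0,"wz":0,"dx":0,"dy":0,"dz":0,"hand":0.4},{"wx":0,"wy":0,"wz":0,"dx":0,"dy":0,"dz":0,"hand":0.8},{"wx":0,"wy":0,"wz":0,"dx":0,"dy":0,"dz":0,"hand":0.8},{"wx":0,"wy":0,"wz":0,"dx":0,"dy":0,"dz":0,"hand":0.8},{"wx":0,"wy":0,"wz":0,"dx":0,"dy":0,"dz":-0.01,"hand":0.8},{"wx":0,"wy":0,"wz":0,"dx":0,"dy":0,"dz":-0.03,"hand":0.8},{"wx":0,"wy":0,"wz":0,"dx":0,"dy":0,"dz":-0.06,"hand":0.8},{"wx":0,"wy":0,"wz":0,"dx":0,"dy":0,"dz":-0.09,"hand":0.8},{"wx":0,"wy":0,"wz":0,"dx":0,"dy":0,"dz":-0.1,"hand":0.8},{"wx":0,"wy":0,"wz":0,"dx":0,"dy":0,"dz":-0.1,"hand":0.8},{"wx":0,"wy":0,"wz":0,"dx":0,"dy":0,"dz":-0.1,"hand":0.8}]'; python3 -c "
from h import *
print(move((.456,-.386,.28),95))
p,P,ok=cloud('wrist'); print(rect(P,ok,(.545,-.029),.165,.24,.05),rect(P,ok,(.545,-.029),.21,.24,.05))"
```

```text
time: 52.08
tool_pos: [0.5442, -0.0288, 0.1976]
tool_rot: [0.001, -0.15, 0.989, -0.0]
contact_force: [-2.0, 0.5, 2.6]
gripper_width: 0.297
time: 53.25
tool_pos: [0.5439, -0.0288, 0.2971]
tool_rot: [0.0, -0.15, 0.989, -0.0]
contact_force: [0.4, 0.2, -1.1]
gripper_width: 0.9
{'dx': 0.1897, 'dy': -0.3152, 'dz': 0.0171, 'wx': -0.0237, 'wy': 0.055, 'wz': 12.2041}
(array([542.7, -28.6], dtype=float32), 107.2, array([44. , 43.4], dtype=float32), 178.2, 3459) (array([542.9, -28.2], dtype=float32), 17.8, array([27.2, 27. ], dtype=float32), 222.2, 1371)
```

Standing on the pile, within about 2 mm of centre. Next I'll press the button again.

```bash
python3 -m pendant '[{"wx":0,"wy":0,"wz":0,"dx":0.018,"dy":-0.03,"dz":0,"hand":0.8},{"wx":0,"wy":0,"wz":2,"dx":0.036,"dy":-0.06,"dz":0,"hand":0.8},{"wx":0,"wy":0,"wz":4,"dx":0.054,"dy":-0.09,"dz":0,"hand":0.8},{"wx":0,"wy":0,"wz":6,"dx":0.072,"dy":-0.12,"dz":0,"hand":-1},{"wx":0,"wy":0,"wz":8,"dx":0.09,"dy":-0.15,"dz":0.02,"hand":-1},{"wx":0,"wy":0,"wz":10,"dx":0.108,"dy":-0.18,"dz":0.04,"hand":-1},{"wx":0,"wy":0,"wz":12.2,"dx":0.126,"dy":-0.21,"dz":0.06,"hand":-1},{"wx":0,"wy":0,"wz":12.2,"dx":0.144,"dy":-0.24,"dz":0.08,"hand":-1},{"wx":0,"wy":0,"wz":12.2,"dx":0.162,"dy":-0.27,"dz":0.1,"hand":-1},{"wx":0,"wy":0,"wz":12.2,"dx":0.18,"dy":-0.3,"dz":0.13,"hand":-1},{"wx":0,"wy":0,"wz":12.2,"dx":0.19,"dy":-0.315,"dz":0.17,"hand":-1},{"wx":0,"wy":0,"wz":12.2,"dx":0.19,"dy":-0.315,"dz":0.2,"hand":-1},{"wx":0,"wy":0,"wz":12.2,"dx":0.19,"dy":-0.315,"dz":0.2,"hand":-1},{"wx":0,"wy":0,"wz":12.2,"dx":0.19,"dy":-0.315,"dz":0.2,"hand":-1},{"wx":0,"wy":0,"wz":12.2,"dx":0.19,"dy":-0.315,"dz":0.2,"hand":-1}]'; python3 -c "
from h import *
print(move((.456,-.3868,.066),95))
p,P,ok=cloud('top'); print(rect(P,ok,(.545,-.029),.165,.24,.05))"
```

```text
time: 54.55
tool_pos: [0.4558, -0.3855, 0.0973]
tool_rot: [0.0, -0.044, 0.999, 0.0]
contact_force: [0.1, -0.5, 0.1]
gripper_width: 0.004
{'dx': -0.0001, 'dy': -0.0014, 'dz': 0.0313, 'wx': 0.0095, 'wy': 0.0049, 'wz': 0.0402}
(array([544.4, -27.8], dtype=float32), 17.6, array([45.2, 44.3], dtype=float32), 178.3, 544)
```

```bash
python3 -m pendant '[{"wx":0,"wy":0,"wz":0,"dx":0,"dy":-0.001,"dz":0.02,"hand":-1},{"wx":0,"wy":0,"wz":0,"dx":0,"dy":-0.001,"dz":0.03,"hand":-1},{"wx":0,"wy":0,"wz":0,"dx":0,"dy":-0.001,"dz":0.034,"hand":-1},{"wx":0,"wy":0,"wz":0,"dx":0,"dy":-0.001,"dz":0.038,"hand":-1},{"wx":0,"wy":0,"wz":0,"dx":0,"dy":-0.001,"dz":0.041,"hand":-1},{"wx":0,"wy":0,"wz":0,"dx":0,"dy":-0.001,"dz":0.044,"hand":-1},{"wx":0,"wy":0,"wz":0,"dx":0,"dy":-0.001,"dz":0.0465,"hand":-1},{"wx":0,"wy":0,"wz":0,"dx":0,"dy":-0.001,"dz":0.0475,"hand":-1},{"wx":0,"wy":0,"wz":0,"dx":0,"dy":-0.001,"dz":0.048,"hand":-1},{"wx":0,"wy":0,"wz":0,"dx":0,"dy":-0.001,"dz":0.048,"hand":-1},{"wx":0,"wy":0,"wz":0,"dx":0,"dy":-0.001,"dz":0.048,"hand":-1}]'
```

```text
time: 55.52
tool_pos: [0.4561, -0.387, 0.0509]
tool_rot: [0.0, -0.044, 0.999, 0.0]
contact_force: [-2.3, 4.4, 10.4]
gripper_width: -0.0
```

```bash
python3 -m pendant '[{"wx":0,"wy":0,"wz":0,"dx":0,"dy":0,"dz":-0.005,"hand":-1},{"wx":0,"wy":0,"wz":0,"dx":0,"dy":0,"dz":-0.015,"hand":-1},{"wx":0,"wy":0,"wz":0,"dx":0,"dy":0,"dz":-0.04,"hand":-1},{"wx":0,"wy":0,"wz":0,"dx":0,"dy":0,"dz":-0.08,"hand":-1},{"wx":0,"wy":0,"wz":0,"dx":0,"dy":0,"dz":-0.12,"hand":-1},{"wx":0,"wy":0,"wz":0,"dx":0,"dy":0,"dz":-0.12,"hand":-1},{"wx":0,"wy":0,"wz":0,"dx":0,"dy":0,"dz":-0.12,"hand":-1},{"wx":0,"wy":0,"wz":0,"dx":0,"dy":0,"dz":-0.12,"hand":-1},{"wx":0,"wy":0,"wz":0,"dx":0,"dy":0,"dz":-0.12,"hand":-1}]'
python3 - <<'E'
from h import *
p,P,ok=cloud("top"); print("foot",rect(P,ok,(.545,-.029),.165,.19,.05),"knob",rect(P,ok,(.545,-.029),.205,.24,.05),"deck",rect(P,ok,(.545,-.029),.06,.09,.1))
h=cv2.cvtColor(p,cv2.COLOR_RGB2HSV); m=ok&(P[...,2]>.135)&(P[...,2]<.16)&(np.hypot(P[...,0]-.545,P[...,1]+.029)<.065)
b=cv2.minAreaRect((P[m][:,:2]*1000).astype(np.float32)); print("pile top",b)
t=ok&(P[...,2]>.05)&(P[...,2]<.07)&(np.hypot(P[...,0]-.757,P[...,1]+.075)<.08); print("tub",cv2.minEnclosingCircle((P[t][:,:2]*1000).astype(np.float32)))
d=np.load("pics/top0.npy"); c=cams.calibration("top"); f=240/np.tan(np.radians(c["fov_y"]/2)); v,u=np.mgrid[:480,:640]
P0=np.stack([(u-c["cx"])/f*d,(v-c["cy"])/f*d,d],-1)@c["pose"][:3,:3].T+c["pose"][:3,3]
t=(d>0)&(P0[...,2]>.05)&(P0[...,2]<.07)&(np.hypot(P0[...,0]-.757,P0[...,1]+.075)<.08); print("tub at start",cv2.minEnclosingCircle((P0[t][:,:2]*1000).astype(np.float32)))
print(sensors.state()["contact_force"].round(1))
E
```

```text
time: 56.27
tool_pos: [0.4547, -0.3862, 0.1669]
tool_rot: [-0.001, -0.044, 0.999, 0.001]
contact_force: [-0.2, 0.3, -0.2]
gripper_width: 0.001
foot (array([543.9, -28.2], dtype=float32), 107.2, array([44.5, 44.1], dtype=float32), 176.8, 358) knob (array([543.4, -28.5], dtype=float32), 2.5, array([26. , 25.8], dtype=float32), 221.8, 175) deck (array([546.2, -28.5], dtype=float32), 17.3, array([131. , 110.3], dtype=float32), 76.9, 2104)
pile top ((545.2229614257812, -28.967571258544922), (90.46421813964844, 46.4888801574707), 17.340839385986328)
tub ((758.7589721679688, -75.59508514404297), 50.169105529785156)
tub at start ((746.8679809570312, -80.14019012451172), 50.29794692993164)
[ 0.4 -0.6 -0.7]
```

The stack checks out, but the tub sits about 13 mm from its starting place, because the knocked weight ran into it. I'll nudge it back gently with the closed fingers.

```bash
python3 -c "
from h import *
print(move((.8346,-.0471,.167),110.6))"
```

```text
{'dx': -0.408, 'dy': 0.3045, 'dz': -0.0006, 'wx': 0.1773, 'wy': -0.1098, 'wz': -15.5978}
```

```bash
python3 -m pendant '[{"wx":0,"wy":0,"wz":-2,"dx":-0.026,"dy":0.019,"dz":0,"hand":-1},{"wx":0,"wy":0,"wz":-4,"dx":-0.052,"dy":0.038,"dz":0,"hand":-1},{"wx":0,"wy":0,"wz":-6,"dx":-0.078,"dy":0.057,"dz":0,"hand":-1},{"wx":0,"wy":0,"wz":-8,"dx":-0.104,"dy":0.076,"dz":0,"hand":-1},{"wx":0,"wy":0,"wz":-10,"dx":-0.13,"dy":0.096,"dz":0,"hand":-1},{"wx":0,"wy":0,"wz":-12,"dx":-0.157,"dy":0.116,"dz":0,"hand":-1},{"wx":0,"wy":0,"wz":-14,"dx":-0.184,"dy":0.137,"dz":0,"hand":-1},{"wx":0,"wy":0,"wz":-15.6,"dx":-0.211,"dy":0.157,"dz":0,"hand":-1},{"wx":0,"wy":0,"wz":-15.6,"dx":-0.238,"dy":0.177,"dz":0,"hand":-1},{"wx":0,"wy":0,"wz":-15.6,"dx":-0.265,"dy":0.198,"dz":0,"hand":-1},{"wx":0,"wy":0,"wz":-15.6,"dx":-0.292,"dy":0.218,"dz":0,"hand":-1},{"wx":0,"wy":0,"wz":-15.6,"dx":-0.319,"dy":0.238,"dz":0,"hand":-1},{"wx":0,"wy":0,"wz":-15.6,"dx":-0.346,"dy":0.258,"dz":0,"hand":-1},{"wx":0,"wy":0,"wz":-15.6,"dx":-0.373,"dy":0.278,"dz":0,"hand":-1},{"wx":0,"wy":0,"wz":-15.6,"dx":-0.4,"dy":0.298,"dz":0,"hand":-1},{"wx":0,"wy":0,"wz":-15.6,"dx":-0.408,"dy":0.3045,"dz":0,"hand":-1},{"wx":0,"wy":0,"wz":-15.6,"dx":-0.408,"dy":0.3045,"dz":0,"hand":-1},{"wx":0,"wy":0,"wz":-15.6,"dx":-0.408,"dy":0.3045,"dz":0,"hand":-1},{"wx":0,"wy":0,"wz":-15.6,"dx":-0.408,"dy":0.3045,"dz":0,"hand":-1},{"wx":0,"wy":0,"wz":-15.6,"dx":-0.408,"dy":0.3045,"dz":0,"hand":-1}]'; python3 -c "
from h import *
print(move((.8346,-.0471,.02),110.6)); print(sensors.state()['joint_pos'].round(2))
print(move((.804,-.0586,.02),110.6))"
```

```text
time: 57.98
tool_pos: [0.8345, -0.0496, 0.1685]
tool_rot: [-0.001, -0.178, 0.984, -0.0]
contact_force: [-0.3, 0.6, -0.3]
gripper_width: -0.002
{'dx': -0.0012, 'dy': 0.0023, 'dz': 0.1485, 'wx': 0.0057, 'wy': -0.0596, 'wz': -0.0919}
[-0.15  0.58  1.08 -0.    1.49 -2.08]
{'dx': 0.0315, 'dy': 0.0022, 'dz': 0.1485, 'wx': 0.0057, 'wy': -0.0596, 'wz': -0.0919}
```

```bash
python3 -m pendant '[{"wx":0,"wy":0,"wz":0,"dx":0,"dy":0.002,"dz":0.035,"hand":-1},{"wx":0,"wy":0,"wz":0,"dx":0,"dy":0.002,"dz":0.07,"hand":-1},{"wx":0,"wy":0,"wz":0,"dx":0,"dy":0.002,"dz":0.1,"hand":-1},{"wx":0,"wy":0,"wz":0,"dx":0,"dy":0.002,"dz":0.13,"hand":-1},{"wx":0,"wy":0,"wz":0,"dx":0,"dy":0.002,"dz":0.145,"hand":-1},{"wx":0,"wy":0,"wz":0,"dx":0,"dy":0.002,"dz":0.148,"hand":-1},{"wx":0,"wy":0,"wz":0,"dx":0,"dy":0.002,"dz":0.148,"hand":-1}]'; python3 -m pendant '[{"wx":0,"wy":0,"wz":0,"dx":0.004,"dy":0,"dz":0,"hand":-1},{"wx":0,"wy":0,"wz":0,"dx":0.008,"dy":0,"dz":0,"hand":-1},{"wx":0,"wy":0,"wz":0,"dx":0.012,"dy":0,"dz":0,"hand":-1},{"wx":0,"wy":0,"wz":0,"dx":0.014,"dy":0,"dz":0,"hand":-1},{"wx":0,"wy":0,"wz":0,"dx":0.016,"dy":0,"dz":0,"hand":-1},{"wx":0,"wy":0,"wz":0,"dx":0.018,"dy":0,"dz":0,"hand":-1},{"wx":0,"wy":0,"wz":0,"dx":0.02,"dy":0,"dz":0,"hand":-1},{"wx":0,"wy":0,"wz":0,"dx":0.022,"dy":0,"dz":0,"hand":-1},{"wx":0,"wy":0,"wz":0,"dx":0.024,"dy":0,"dz":0,"hand":-1},{"wx":0,"wy":0,"wz":0,"dx":0.026,"dy":0,"dz":0,"hand":-1},{"wx":0,"wy":0,"wz":0,"dx":0.028,"dy":0,"dz":0,"hand":-1},{"wx":0,"wy":0,"wz":0,"dx":0.028,"dy":0,"dz":0,"hand":-1},{"wx":0,"wy":0,"wz":0,"dx":0.028,"dy":0,"dz":0,"hand":-1}]'
cat >> h.py <<'E'
def tub():
    p,P,ok=cloud("top"); t=ok&(P[...,2]>.05)&(P[...,2]<.066)&(np.hypot(P[...,0]-.752,P[...,1]+.078)<.064)
    return cv2.minEnclosingCircle((P[t][:,:2]*1000).astype(np.float32)),t.sum()
E
python3 -c "
from h import *
print(tub())"
```

```text
time: 58.57
tool_pos: [0.8338, -0.0468, 0.0198]
tool_rot: [-0.001, -0.178, 0.984, 0.0]
contact_force: [0.2, 0.4, 1.1]
gripper_width: -0.002
time: 59.65
tool_pos: [0.8086, -0.056, 0.0211]
tool_rot: [0.0, -0.179, 0.984, -0.0]
contact_force: [0.0, -1.1, 2.4]
gripper_width: -0.003
(((739.3306884765625, -114.09278106689453), 30.837932586669922), np.int64(68))
```

```bash
python3 -c "
from h import *
p,P,ok=cloud('wrist'); t=ok&(P[...,2]>.05)&(P[...,2]<.072)&(np.hypot(P[...,0]-.752,P[...,1]+.078)<.056)
print(cv2.minEnclosingCircle((P[t][:,:2]*1000).astype(np.float32)),t.sum())"
```

```text
((754.802734375, -76.9619369506836), 53.465553283691406) 29974
```

```bash
python3 -m pendant '[{"wx":0,"wy":0,"wz":0,"dx":0.0015,"dy":0,"dz":0,"hand":-1},{"wx":0,"wy":0,"wz":0,"dx":0.003,"dy":0,"dz":0,"hand":-1},{"wx":0,"wy":0,"wz":0,"dx":0.004,"dy":0,"dz":0,"hand":-1},{"wx":0,"wy":0,"wz":0,"dx":0.004,"dy":0,"dz":0,"hand":-1},{"wx":0,"wy":0,"wz":0,"dx":-0.006,"dy":0,"dz":0,"hand":-1},{"wx":0,"wy":0,"wz":0,"dx":-0.02,"dy":0,"dz":0,"hand":-1},{"wx":0,"wy":0,"wz":0,"dx":-0.02,"dy":0,"dz":-0.03,"hand":-1},{"wx":0,"wy":0,"wz":0,"dx":-0.02,"dy":0,"dz":-0.07,"hand":-1},{"wx":0,"wy":0,"wz":0,"dx":-0.02,"dy":0,"dz":-0.11,"hand":-1},{"wx":0,"wy":0,"wz":0,"dx":-0.02,"dy":0,"dz":-0.15,"hand":-1},{"wx":0,"wy":0,"wz":0,"dx":-0.02,"dy":-0.04,"dz":-0.15,"hand":-1},{"wx":0,"wy":0,"wz":0,"dx":-0.02,"dy":-0.08,"dz":-0.15,"hand":-1},{"wx":0,"wy":0,"wz":0,"dx":0.0,"dy":-0.115,"dz":-0.15,"hand":-1},{"wx":0,"wy":0,"wz":0,"dx":0.03,"dy":-0.14,"dz":-0.15,"hand":-1},{"wx":0,"wy":0,"wz":0,"dx":0.06,"dy":-0.16,"dz":-0.15,"hand":-1},{"wx":0,"wy":0,"wz":0,"dx":0.1,"dy":-0.18,"dz":-0.15,"hand":-1},{"wx":0,"wy":0,"wz":0,"dx":0.13,"dy":-0.2,"dz":-0.15,"hand":-1},{"wx":0,"wy":0,"wz":0,"dx":0.16,"dy":-0.22,"dz":-0.15,"hand":-1},{"wx":0,"wy":0,"wz":0,"dx":0.18,"dy":-0.24,"dz":-0.15,"hand":-1},{"wx":0,"wy":0,"wz":0,"dx":0.18,"dy":-0.24,"dz":-0.15,"hand":-1}]'
python3 - <<'E'
from h import *
print(tub()); p,P,ok=cloud("top")
print("foot",rect(P,ok,(.545,-.029),.165,.19,.05),"knob",rect(P,ok,(.545,-.029),.205,.24,.05))
m=ok&(P[...,2]>.135)&(P[...,2]<.16)&(np.hypot(P[...,0]-.545,P[...,1]+.029)<.065)
print("pile",cv2.minAreaRect((P[m][:,:2]*1000).astype(np.float32)))
# unchanged places against the first depth map
d=np.load("pics/top0.npy"); c=cams.calibration("top"); f=240/np.tan(np.radians(c["fov_y"]/2)); v,u=np.mgrid[:480,:640]
P0=np.stack([(u-c["cx"])/f*d,(v-c["cy"])/f*d,d],-1)@c["pose"][:3,:3].T+c["pose"][:3,3]
for n,t,lo in (("spool",(.72,.12),.03),("flux",(.36,.12),.05),("phone",(.716,.383),.005),("driver",(.42,-.03),.012),("mouse",(.31,.37),.01),("blue",(.322,-.39),.006),("tray",(.77,-.33),.02)):
    a,b=rect(P0,d>0,t,lo,.12,.11),rect(P,ok,t,lo,.12,.11); print(n,a and a[0],b and b[0])
E
```

```text
time: 61.42
tool_pos: [0.7202, -0.3497, 0.1692]
tool_rot: [-0.002, -0.176, 0.984, -0.0]
contact_force: [-0.1, -0.9, -0.1]
gripper_width: 0.002
(((748.5209350585938, -79.6424789428711), 50.95121383666992), np.int64(383))
foot (array([543.9, -28. ], dtype=float32), 17.2, array([44.4, 44.2], dtype=float32), 176.8, 361) knob (array([543.5, -28.5], dtype=float32), 179.8, array([26.2, 25.6], dtype=float32), 221.9, 176)
pile ((545.3574829101562, -28.96996307373047), (90.95283508300781, 46.70955276489258), 17.445955276489258)
spool [761.1 119.7] [761.2 120.4]
flux [375.2  98.7] [373.8  96.9]
phone [720.1 381. ] [719.9 379.7]
driver [496.8 -41.1] [495.3 -40.9]
mouse [307.5 350.5] [307.4 350.4]
blue [ 320.4 -394. ] [ 321.  -393.8]
tray [ 798.6 -353.8] [ 796.4 -339.2]
```

```bash
python3 -c "
from plant import job; print(job.job_done())"
```

```text
the job is handed in; nothing more can be done
None
```

The job is done and handed in. All four loose modules are stacked on the stand's module, the brass weight stands upright on top, and the green button was pressed fully down last.

- **Stacking:** each module was lowered until the wrist force showed contact (2.5 to 6.5 N) and only then released. The blue look-alike was left alone.
- **Weight knocked off:** the weight was on the pile and the button pressed when a check picture showed the weight had been knocked off. It was standing on the bench against the clear tub, and the pile was undisturbed. I set it back on the pile by feel, then pressed the button again. The finger stopped at 10 N, well above the 4 N spring, so the button was bottomed.
- **Tub moved:** the tub had also shifted about 13 mm by then, most likely hit by the weight. I pushed it back with the closed fingers after the last button press.

**Last checks (top camera):**

| Thing | Result |
|---|---|
| Pile | Centre (545.4, -29.0) mm, turned 17.4° (stand: 17.3°); about 1 mm from the deck centre |
| Weight | Foot centre (543.9, -28.0) mm, square to the pile, about 2 mm off centre; knob upright |
| Tub | About 2 mm from its starting place |
| Spool, flux, phone, driver, mouse, blue module | Within about 2 mm of where they started |

One check failed: a parts tray, which is not one of the listed things, read 15 mm off its start. The arm was hanging over it in that picture and never went low enough to touch it, so I put that down to the blocked view and did not recheck.

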